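# Fit the control card of a bench welder

## Task

Fit the control card into the open welder unit: take it by its grip from the wooden block, slide it gently down the two card guides until it just rests on both connectors, and let go. Then swing both ejector levers up and in, fully home, so that they seat the card in its connectors. Leave the seating to the levers (do not press the card in by hand), force nothing, and leave the other things on the bench alone.

Things in the scene. Friction and masses are not known exactly. Their poses are not given: they have to be found in the camera images.
- board: The control card, loose, upright in the wooden block at the start. Origin: middle of its lower edge; x thickness, y width, z up. Green plate 104 (y) x 90 high x 5 thick (x), brass contacts at its lower edge. On the -x face parts stand out up to 12 mm (z 43 to 73, |y| under 33). 220 g, up to 30% more or less. Fits its guides either way round.
- grip (a point): Centre of the card's black grip, 103 mm above the card's lower edge. The grip is 44 wide (card's y) x 12 thick (x) x 26 high, on top of the plate in the middle. Axes as the card's.
- block: Wooden block (fixed), 80 (x) x 150 (y) x 34 high, origin at the centre of its underside. Slot 114 long (y) x 6.6 wide x 24 deep; the card's lower edge stands on the slot floor, 10 mm above the bench.
- unit: The welder's open grey tray (fixed), 150 (x) x 190 (y) x 45 high; origin at the centre of its underside, x to its back, y along the card's width, z up. In it a card frame with two black card guides, at +y (left) and -y (right). The frame was bolted in by eye: guides, levers and connectors stand up to 7 mm forward or back (x) of their nominal place.
- guides (a point): Nominal middle between the guides, at the top of the straight grooves, 89 mm above the unit's origin, axes as the unit's (true x up to 7 mm off: feel for it). Grooves 7 wide (x), 109 apart bottom to bottom (y), lips in to |y| 44, straight for 79 mm down; above, 7 mm high lead-ins flaring to 22 (x). A stiffly held off-centre card jams: give way to the side force. Limit 25 N.
- connectors (a point): Nominal middle of the tops of the two white connectors (at y +32 and -32 of it), 27 mm above the unit's origin, axes as the unit's: the card's lower edge first rests here; seated it is about 4.5 mm lower. Pushing one end of the card in takes about 6 N. Do not press the card on guides or connectors by hand with more than 25 N, and not more than 2 mm into a connector; touch down slowly (10 mm/s).
- lever_left (a joint): Ejector lever at +y, rad: 0 = closed (end stop, grey paddle leans 0.6 rad inwards of upright), grows outwards and down to 1.3; starts open at 1.1 to 1.25. Friction (0.05 N m) holds it where it is left. In the last 0.3 rad its nose presses the card's top corner down 4.5 mm; then a push inwards 45 mm from the hinge takes up to 8 N. Home: under 0.1. Press with under 30 N.
- hinge_left (a point): Nominal hinge of the left lever: 66 mm to +y of the unit's origin, 115.5 mm up, axes as the unit's; the lever turns about x. Its paddle is 14 wide (x), 8 thick, with its tip 65 mm from the hinge; its nose is 18 mm from the hinge and points inwards when closed.
- lever_right (a joint): The same lever at -y, mirrored: 0 = closed, grows as it swings outwards and down, starts at 1.1 to 1.25.
- hinge_right (a point): Nominal hinge of the right lever: 66 mm to -y of the unit's origin, 115.5 mm up; otherwise as the left one.
- connector_left (a joint): How far the connector at y +32 is pushed in, m: 0 = untouched, about 0.0045 when the card is seated by its lever (range 0 to 0.0065). Stays where it is left.
- connector_right (a joint): The same for the connector at y -32.
- jar: Bystander: closed glass jar with a yellow band, 60 diameter, 85 high; origin at the centre of its underside.
- mandrel: Bystander: small standing steel ring mandrel, foot 48 diameter, 87 high; origin at the centre of its underside.
- dish: Bystander: low white dish, 70 diameter, 22 high; origin at the centre of its underside.
Things that resemble listed ones, but are neither listed nor needed, are in the scene too. What is meant by the board is not red, and is the larger of those in its own colour.

How it is judged:
By the outcome, as a careful person would: the job done as asked, in the order asked, and still so for the second after the job is handed in, with the robot touching nothing.
It also fails if it takes over 72 s, if anything falls off the work surface, if the arm or the gripper's body presses on something with over 40 N, if the wrist force passes 120 N, or if a joint passes its speed limit or range.

## Robot

A 7-joint arm with a two-finger parallel gripper is mounted at the origin on the work surface. World frame = base frame: x ahead of the robot, y to its left, z up, the work surface at z = 0. Lengths are in m, angles in rad, forces in N, time in s.
With the tool pointing down it reaches from about 0.4 to 0.9 m from the base axis. Payload 5.6 kg.
Tool frame: the origin (TCP) lies midway between the tips of the shut fingers; the grasp point (between the pads) lies 19 mm behind it; z points along the fingers, y is the direction in which the jaws open and shut (so a half turn about z gives the same grasp; the last joint's range is limited). The gripper opens to 92 mm and grips with 3 to 60 N. Pads are 20 mm wide; open, the fingers measure 128 mm over their backs; the gripper's body (75 mm by 189 mm) begins 69 mm behind the grasp point.
Start: joints at [1.196, 0.468, -0.012, 1.603, 0.006, 1.071, -0.056], TCP at [0.212, -0.615, 0.177] pointing down, gripper open.
Joint ranges: [-2.53, 2.53], [-0.31, 2.02], [-1.57, 1.55], [0.28, 2.44], [-1.29, 4.43], [0.15, 1.84], [-2.92, 2.92]. Speed limits (rad/s): [2.57, 2.57, 3.14, 3.14, 3.14, 3.14, 3.14].

## Interface

Orientations are given as a unit quaternion [x, y, z, w].
In Python, from cell import bot, vision, ticket gives the robot as it stands.
- The arm moves only by the tool move_arm, never from a script. Its argument "deltas" is a list of rows, each an object of numbers: "x", "y", "z": the shift along the tool's x, y, z in mm; "roll": the turn about the tool's z in rad; "fingers": the closure, from 0 (fully open) to 1 (shut). In form: [{"x": .., "y": .., "z": .., "roll": .., "fingers": ..}, ...]. A call has 1 to 5 rows; each row is the pose to reach, as a shift and turn from the pose commanded when the call began, along the tool's axes at that moment; what a row does not reach only later rows make up. A row lasts 1/8 s, in which the tool goes at most 62.5 mm and 10.7 degrees, less where a joint would pass 70% of its speed; a pose out of reach is approached as far as the arm can. A call with a gripper value outside its range is refused whole. The fingers move at their own pace and stop on an object; "squeeze" is the grip in N (left out, the last holds). Time passes only in rows, so rows that repeat a pose let the fingers close. It gives the time, the measured TCP pose, the force and the opening at its end, in the units of the state.
- bot.get_obs(): the state, without advancing time (a new reading comes with each control period).
- vision.snapshot(name): name is "side" or "top"; returns a dict with "frame" (400x640x3 uint8, red, green, blue), "range_z" (400x640 float32, m along the optical axis (not along the pixel's ray), 0 where there is no reading), "vertical_fov" (degrees; the focal length in pixels is half the picture's height over the tangent of half this angle, whatever the lens; pixels are square), "cx", "cy" (the principal point, pixels), "R" (3x3) and "t" (3): a world point X has camera coordinates R X + t. Camera axes: x right, y down, z forward; pixel columns grow to the right and rows downward; lengths in m; the calibration is good to about 2 mm. A picture is of the moment at which its call begins.
- ticket.finish_job(): hands the job in, once; it reports no verdict.
Trained networks look in a picture, given as the dict that the camera call returned (one of the last four; its "shot" number tells which), for a name from the list of things; names that differ only in an ending like _2 or _b are one class to them, and where a whole thing is asked for, a point or a joint stands for the part that bears it (a point fixed in the world has none). Each returns a list of dicts, best first, with "conf" (0 to 1); they miss things now and then, are a little off and sometimes report something else, mostly with a low value. They report only what shows in the picture. A call takes as long as a camera call. They do not tell look-alikes from the thing itself.
- vision.silhouettes(picture, target): "region" (400x640 bool, what is visible of it) and "box" ([left, top, width, height] in pixels, round what is visible of it).
- vision.tip_of(picture, target): "position" ([row, column] in pixels: a listed point, or the origin of a listed thing).
The state is a dict: "time": time; "q": joint angles; "qvel": joint speeds; "effort": joint torques, N m; "eef_pos": TCP position; "ee_rot": TCP orientation; "wrist_force": force on the tool from outside, world axes, zero at the start; "wrist_torque": the same for the moment, N m; "gripper_width": opening from 0.0 (shut) to 1.0 (fully open).
Only numpy, scipy, OpenCV 4.12 (cv2) and the standard library are available. Lean on these libraries where they do the work, as an engineer would, in place of code of your own. Each camera call takes 0.05 s, during which the arm holds its last target. There are 200 camera calls.

## Working session

There is one attempt and no reset: what is moved stays moved. The work goes in short steps, Python scripts to look and compute and a tool call to move; the robot and the scene stay as the last step left them, time stands still between calls to the robot, and variables do not carry over. Pictures are saved under pics/ and viewed, about 8 in all and at most 12, crops included, and the job is handed in when it is done.

Besides the shell and the picture viewer there is one more tool, called after ">>>" by a JSON object that holds its "fn" and its "kwargs". move_arm: Moves the arm, as the interface text tells. Its arguments: {"type":"object","properties":{"deltas":{"type":"array","items":{"type":"object","properties":{"x":{"type":"number"},"y":{"type":"number"},"z":{"type":"number"},"roll":{"type":"number"},"fingers":{"type":"number"}}}},"squeeze":{"type":"number"}},"required":["deltas"]}

```bash
mkdir -p pics; ls; cat > h.py <<'E'
import numpy as np, cv2
from cell import bot, vision, ticket
def cam(p):
    f=200/np.tan(np.radians(p["vertical_fov"])/2); return f
def world(p):
    f=cam(p); z=p["range_z"]; v,u=np.mgrid[0:400,0:640]
    X=np.stack([(u-p["cx"])/f*z,(v-p["cy"])/f*z,z],-1)
    W=(X-p["t"])@p["R"]; W[z==0]=np.nan
    return W
def save(p,n,crop=None,s=1):
    im=p["frame"][...,::-1]
    if crop: l,t,w,h=crop; im=im[t:t+h,l:l+w]
    cv2.imwrite("pics/"+n,cv2.resize(im,None,fx=s,fy=s,interpolation=cv2.INTER_CUBIC))
def proj(p,X):
    c=p["R"]@np.array(X)+p["t"]; f=cam(p); return c[:2]/c[2]*f+[p["cx"],p["cy"]]
E
python3 - <<'E'
from h import *
np.set_printoptions(precision=4,suppress=True)
o=bot.get_obs(); print({k:np.round(v,4) for k,v in o.items()})
ims=[]
for n in ("top","side"):
    p=vision.snapshot(n); W=world(p); ims.append(p["frame"])
    print(n,"campos",-p["R"].T@p["t"],cam(p))
    for t in ["board","grip","block","unit","jar","mandrel","dish","lever_left","lever_right"]:
        for r in vision.silhouettes(p,t)[:3]:
            w=W[r["region"]]; print(t,round(r["conf"],2),r["box"],np.nanmedian(w,0),np.nanmin(w,0),np.nanmax(w,0))
    for t in ["board","grip","block","unit","guides","connectors","hinge_left","hinge_right"]:
        for r in vision.tip_of(p,t)[:3]:
            a,b=np.int_(np.round(r["position"])); print(" pt",t,round(r["conf"],2),r["position"],W[min(a,399),min(b,639)])
    np.savez(n+"0.npz",W=W,f=p["frame"])
    save(p,n+"0.png")
E
```

```text
pics
{'time': np.float64(0.0), 'q': array([ 1.196 ,  0.4684, -0.0116,  1.6036,  0.006 ,  1.0714, -0.0563]), 'qvel': array([ 0.0008, -0.0003,  0.0008,  0.0007,  0.0005,  0.0005, -0.    ]), 'effort': array([ -0.0003, -52.0571,  -0.0117, -24.3746,  -0.0566,   0.0173,
         0.0002]), 'eef_pos': array([ 0.2114, -0.614 ,  0.1761]), 'ee_rot': array([ 0.9863,  0.1651, -0.0002, -0.0009]), 'wrist_force': array([ 0.0764,  0.1839, -0.2334]), 'wrist_torque': array([-0.0106, -0.0583, -0.0531]), 'gripper_width': np.float64(0.9996)}
top campos [ 0.5594 -0.0292  1.1708] 497.25163267164385
board 0.84 [325.5, 267.3, 39.3, 40.6] [ 0.3865 -0.1025  0.0069] [ 0.3362 -0.1527 -0.0046] [ 0.4346 -0.0607  0.021 ]
board 0.56 [405.5, 254.0, 42.9, 52.5] [ 0.4029 -0.2974  0.0085] [ 0.3373 -0.3507 -0.0037] [ 0.4567 -0.2419  0.0264]
board 0.54 [348.0, 210.4, 44.1, 10.4] [ 0.5484 -0.1597  0.1014] [ 0.5333 -0.2054  0.0226] [ 0.5598 -0.1101  0.1323]
grip 0.89 [405.1, 255.9, 45.5, 50.2] [ 0.4019 -0.2976  0.0086] [ 0.3373 -0.3509 -0.0015] [ 0.454  -0.2433  0.0264]
grip 0.86 [322.3, 264.7, 42.9, 44.2] [ 0.3875 -0.1025  
[... 3532 characters left out ...]
5] [ 0.5472 -0.2076  0.0819]
 pt board 0.65 [257.5, 249.7] [ 0.431  -0.1256 -0.001 ]
 pt board 0.65 [314.9, 257.4] [ 0.448  -0.2898  0.007 ]
 pt grip 0.89 [326.6, 212.5] [ 0.3505 -0.3131  0.0118]
 pt grip 0.84 [238.6, 300.1] [ 0.5552 -0.1665  0.1121]
 pt grip 0.81 [248.1, 220.1] [ 0.3581 -0.0965  0.0102]
 pt block 0.76 [265.1, 298.9] [ 0.5492 -0.1977  0.056 ]
 pt unit 0.64 [176.7, 287.1] [0.5351 0.0734 0.0734]
 pt guides 0.84 [153.4, 284.1] [0.531  0.1903 0.0534]
 pt connectors 0.91 [167.0, 287.2] [0.5369 0.0918 0.0921]
 pt hinge_left 0.96 [129.6, 282.4] [0.53   0.212  0.1187]
 pt hinge_left 0.48 [163.7, 289.2] [0.5426 0.0911 0.1031]
 pt hinge_right 0.65 [160.1, 288.8] [0.5431 0.056  0.1496]
```

View pics/top0.png

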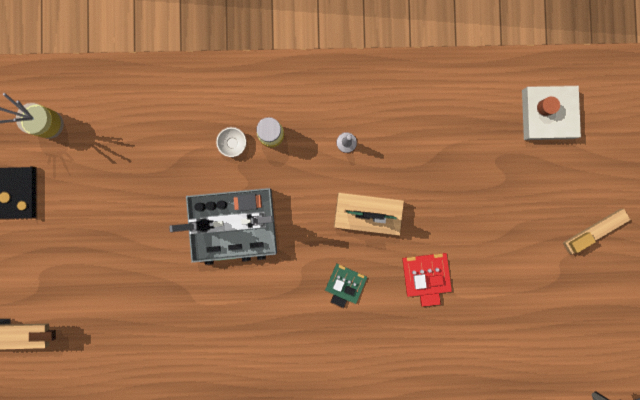

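View pics/side0.png

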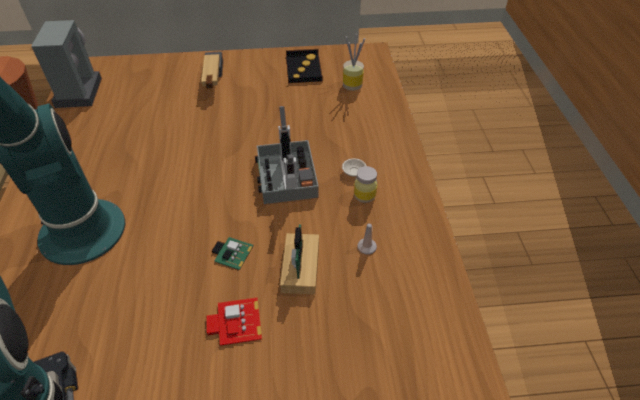

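The top view shows the green card standing in the block (col 345–402, row 192–234) and the unit at (187–275, 189–262). The lying small green and red cards are look-alikes. Next I fit the geometry.

```bash
python3 - <<'E'
from h import *
np.set_printoptions(precision=4,suppress=True)
def rect(P,l):
    (c,s,a)=cv2.minAreaRect((P*1000).astype(np.float32)); print(l,len(P),"c",np.round(c,1),"size",np.round(s,1),"ang",round(a,2))
for n in("top","side"):
    d=np.load(n+"0.npz");W=d["W"];x,y,z=W[...,0],W[...,1],W[...,2]
    inb=(abs(x-.553)<.075)&(abs(y+.16)<.1); inu=(abs(x-.533)<.1)&(abs(y-.152)<.16)
    print(n)
    rect(W[inb&(z>.029)&(z<.039)][:,:2],"blocktop")
    g=W[inb&(z>.108)]; rect(g[:,:2],"grip"); print(g.mean(0),g.max(0))
    g=g[g[:,2]>.119]; 
    if len(g)>5: rect(g[:,:2],"griptop"); print(np.median(g,0))
    b=W[inb&(z>.05)&(z<.1)]; 
    if len(b): print("plate",len(b),b.min(0),b.max(0))
    rect(W[inu&(z>.041)&(z<.05)][:,:2],"unit rim")
    rect(W[inu&(z>.02)&(z<.05)][:,:2],"unit all")
    hi=W[inu&(z>.075)]; 
    for lo in np.arange(.075,.18,.01):
        for s,l in((1,"L"),(-1,"R")):
            q=W[inu&(z>lo)&(z<=lo+.01)&(s*(y-.152)>0)]
            if len(q): print(round(lo,3),l,len(q),q.mean(0),q.min(0)[:2],q.max(0)[:2])
p=np.load("top0.npz")["f"];s=np.load("side0.npz")["f"]
a=cv2.resize(p[180:270,165:285],None,fx=4,fy=4,interpolation=2);b=cv2.resize(p[185:245,325:410],None,fx=4,fy=4,interpolation=2)
c=cv2.resize(s[100:210,245:325],None,fx=4,fy=4,interpolation=2)
out=np.zeros((600,800,3),np.uint8);out[:360,:480]=a;out[360:600,:340]=b;out[:440,480:800]=c
cv2.imwrite("pics/z0.png",out[...,::-1])
E
```

```text
top
blocktop 1928 c [ 552.6 -162. ] size [150.6  79.9] ang 81.83
grip 125 c [ 549.3 -161.1] size [43.9 12.1] ang 81.43
[ 0.5494 -0.1604  0.1264] [ 0.557  -0.1388  0.1323]
griptop 122 c [ 549.3 -161.1] size [43.9 12.1] ang 81.53
[ 0.5497 -0.161   0.1266]
plate 140 [ 0.5317 -0.2128  0.056 ] [ 0.5599 -0.11    0.0999]
unit rim 571 c [534.5 152.5] size [150.1 190.7] ang 4.18
unit all 1586 c [529.5 152.1] size [160.2 190.9] ang 4.15
0.075 L 12 [0.5363 0.2027 0.08  ] [0.5213 0.1963] [0.5496 0.2119]
0.075 R 4 [0.551  0.0794 0.0785] [0.5313 0.0779] [0.5597 0.08  ]
0.085 L 42 [0.5359 0.2014 0.0914] [0.5215 0.1955] [0.5497 0.2084]
0.085 R 27 [0.545 0.104 0.092] [0.5299 0.0986] [0.5582 0.1092]
0.095 L 50 [0.5366 0.2058 0.0988] [0.5219 0.1967] [0.5499 0.212 ]
0.095 R 29 [0.5444 0.0986 0.0978] [0.5301 0.078 ] [0.5598 0.1083]
0.105 L 31 [0.5342 0.2113 0.1093] [0.5223 0.2076] [0.5501 0.2241]
0.105 R 9 [0.545  0.0926 0.1106] [0.5345 0.0894] [0.5537 0.0963]
0.115 L 51 [0.5352 0.2171 0.1221] [0.5209 0.2095] [0.5503 0.2266]
0.115 R 38 [0.5451 0.0858 0.1223] [0.5304 0.078 ] [0.5599 0.0946]
0.125 L 48 [0.
[... 1756 characters left out ...]
23 0.1202] [0.5302 0.0751] [0.5593 0.0968]
0.125 L 37 [0.5349 0.2171 0.1298] [0.5221 0.2047] [0.5502 0.229 ]
0.125 R 11 [0.5419 0.0808 0.1278] [0.5308 0.0717] [0.5586 0.0924]
0.135 L 24 [0.5348 0.2257 0.1397] [0.5288 0.2051] [0.5417 0.2344]
0.135 R 13 [0.5462 0.0746 0.1381] [0.539  0.0613] [0.5532 0.0932]
0.145 L 22 [0.534  0.2344 0.1498] [0.5272 0.2285] [0.541  0.2437]
0.145 R 5 [0.5466 0.0575 0.1493] [0.5406 0.0538] [0.5532 0.0609]
0.155 L 21 [0.5336 0.2394 0.1598] [0.5276 0.2325] [0.5394 0.2489]
0.155 R 7 [0.5461 0.0504 0.1594] [0.5408 0.0469] [0.5532 0.0531]
0.165 L 21 [0.5341 0.2451 0.169 ] [0.5284 0.2383] [0.5399 0.2511]
0.165 R 18 [0.5477 0.048  0.1683] [0.5411 0.0434] [0.5536 0.0535]
```

View pics/z0.png

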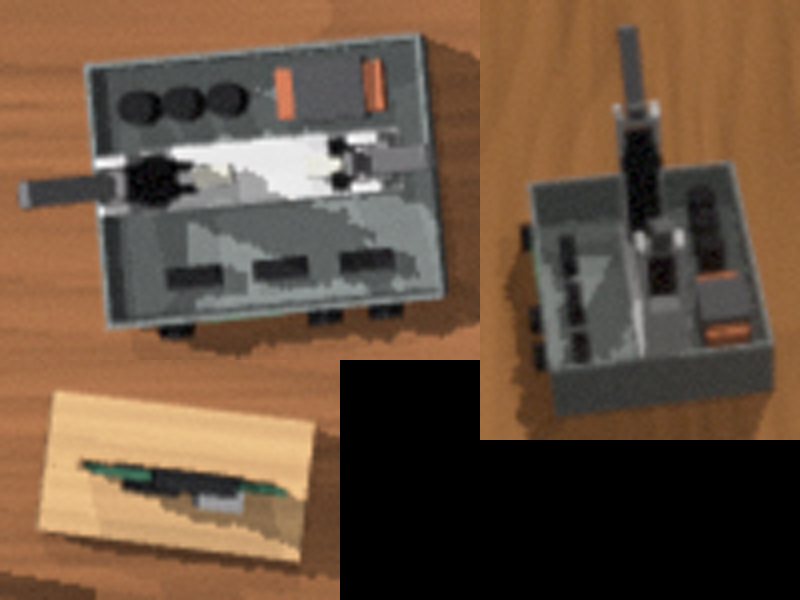

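```bash
cat >> h.py <<'E'
from scipy.spatial.transform import Rotation as Ro
def go(tx,ty,tz,yaw_deg):
    "target TCP in mm, yaw of tool y axis in deg"
    o=bot.get_obs(); R=Ro.from_quat(o["ee_rot"]).as_matrix()
    d=R.T@(np.array([tx,ty,tz])-o["eef_pos"]*1000); cur=np.degrees(np.arctan2(R[1,1],R[0,1]))
    r=-(((yaw_deg-cur)+180)%360-180)
    print("t",round(float(o["time"]),2),"pos",np.round(o["eef_pos"]*1000,1),"yawY",round(cur,2),"tilt",np.round(R[:2,2],4),"F",np.round(o["wrist_force"],2),"M",np.round(o["wrist_torque"],3),"w",round(float(o["gripper_width"]),3))
    print("delta tool",np.round(d,1),"roll",round(np.radians(r),4))
E
python3 -c "
from h import *
go(549.3,-161.5,180,-8.3)"
```

```text
t 1.8 pos [ 211.7 -614.6  177.1] yawY -70.99 tilt [-0. -0.] F [-0.13  0.6  -0.38] M [-0.048  0.062 -0.03 ] w 1.003
delta tool [ 466.8 -318.4   -2.9] roll -1.0942
```

>>> {"fn": "move_arm", "kwargs": {"deltas": [{"x": 50,"y": -34,"z": 0,"roll": -0.12},{"x": 100,"y": -68,"z": 0,"roll": -0.24},{"x": 150,"y": -102,"z": 0,"roll": -0.36},{"x": 200,"y": -136,"z": 0,"roll": -0.48},{"x": 250,"y": -170,"z": 0,"roll": -0.6}]}}

```text
invalid input
```

```bash
python3 -c "
from h import *
go(549.3,-161.5,180,-8.3)"
```

```text
t 1.8 pos [ 211.7 -614.6  177.1] yawY -70.99 tilt [-0. -0.] F [-0.13  0.6  -0.38] M [-0.048  0.062 -0.03 ] w 1.003
delta tool [ 466.8 -318.4   -2.9] roll -1.0942
```

>>> {"fn": "move_arm", "kwargs": {"deltas": [{"x": 50,"y": -34,"z": 0,"roll": -0.12,"fingers": 0},{"x": 100,"y": -68,"z": 0,"roll": -0.24,"fingers": 0},{"x": 150,"y": -102,"z": 0,"roll": -0.36,"fingers": 0},{"x": 200,"y": -136,"z": 0,"roll": -0.48,"fingers": 0},{"x": 250,"y": -170,"z": 0,"roll": -0.6,"fingers": 0}]}}

```text
time: 2.42
eef_pos: [0.3938, -0.3709, 0.1774]
ee_rot: [0.893, 0.451, 0.0, 0.0]
wrist_force: [0.8, -0.1, 0.2]
gripper_width: 1.0
```

```bash
python3 -c "
from h import *
go(549.3,-161.5,180,-8.3)"
```

```text
t 2.42 pos [ 393.8 -370.9  177.4] yawY -36.4 tilt [ 0.0006 -0.0007] F [ 0.75 -0.14  0.15] M [-0.083 -0.077 -0.058] w 1.0
delta tool [260.8   0.9  -2.6] roll -0.4904
```

>>> {"fn": "move_arm", "kwargs": {"deltas": [{"x": 58,"y": 0,"z": 0,"roll": -0.1,"fingers": 0},{"x": 116,"y": 0,"z": 0,"roll": -0.2,"fingers": 0},{"x": 174,"y": 0,"z": 0,"roll": -0.3,"fingers": 0},{"x": 232,"y": 0,"z": 0,"roll": -0.4,"fingers": 0},{"x": 261,"y": 0,"z": 0,"roll": -0.49,"fingers": 0}]}}

```text
time: 3.05
eef_pos: [0.55, -0.1597, 0.1773]
ee_rot: [0.755, 0.655, 0.001, -0.0]
wrist_force: [0.1, -0.2, -1.6]
gripper_width: 0.998
```

>>> {"fn": "move_arm", "kwargs": {"deltas": [{"x": 0,"y": 0,"z": 0,"roll": 0,"fingers": 0}]}}

```text
time: 3.18
eef_pos: [0.5491, -0.1613, 0.177]
ee_rot: [0.757, 0.654, 0.0, -0.0]
wrist_force: [0.3, -0.1, 0.7]
gripper_width: 0.999
```

```bash
python3 - <<'E'
from h import *
go(549.3,-161.5,100,-8.3)
p=vision.snapshot("side")
save(p,"s1.png",(240,150,120,150),4)
E
```

```text
t 3.17 pos [ 549.1 -161.3  177. ] yawY -8.31 tilt [-0.      0.0005] F [ 0.28 -0.13  0.72] M [-0.082 -0.001 -0.002] w 0.999
delta tool [-0.2  0.2 77. ] roll -0.0002
```

View pics/s1.png

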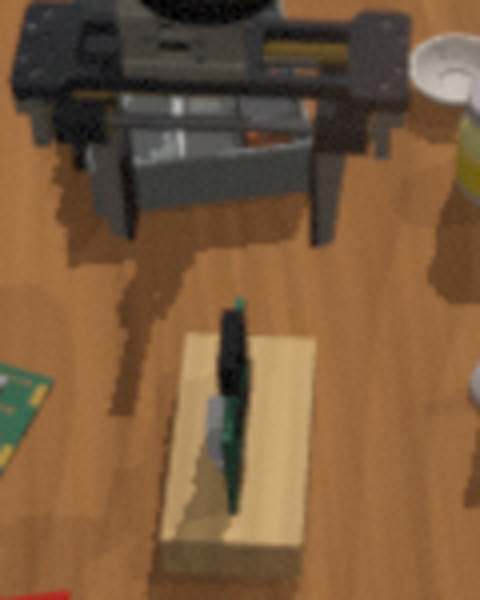

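The side view shows the open fingers (crop columns 118 and 322) straddling the card (235), about centred. Descending and gripping.

>>> {"fn": "move_arm", "kwargs": {"deltas": [{"x": 0,"y": 0,"z": 20,"roll": 0,"fingers": 0},{"x": 0,"y": 0,"z": 40,"roll": 0,"fingers": 0},{"x": 0,"y": 0,"z": 60,"roll": 0,"fingers": 0},{"x": 0,"y": 0,"z": 79,"roll": 0,"fingers": 0},{"x": 0,"y": 0,"z": 79,"roll": 0,"fingers": 0.5}], "squeeze": 20}}

```text
time: 3.85
eef_pos: [0.5465, -0.1642, 0.0965]
ee_rot: [0.759, 0.652, -0.001, -0.001]
wrist_force: [0.4, -0.2, -0.1]
gripper_width: 0.913
```

>>> {"fn": "move_arm", "kwargs": {"deltas": [{"x": 0,"y": 0,"z": 0,"roll": 0,"fingers": 0.7},{"x": 0,"y": 0,"z": 0,"roll": 0,"fingers": 0.8},{"x": 0,"y": 0,"z": 0,"roll": 0,"fingers": 0.84},{"x": 0,"y": 0,"z": 0,"roll": 0,"fingers": 0.95},{"x": 0,"y": 0,"z": 0,"roll": 0,"fingers": 1}], "squeeze": 20}}

```text
time: 4.47
eef_pos: [0.5484, -0.1629, 0.0982]
ee_rot: [0.758, 0.652, 0.0, 0.0]
wrist_force: [0.5, 0.9, -0.1]
gripper_width: 0.369
```

>>> {"fn": "move_arm", "kwargs": {"deltas": [{"x": 0,"y": 0,"z": 0,"roll": 0,"fingers": 1},{"x": 0,"y": 0,"z": 0,"roll": 0,"fingers": 1}]}}

```text
time: 4.72
eef_pos: [0.5483, -0.1629, 0.098]
ee_rot: [0.758, 0.652, -0.0, -0.0]
wrist_force: [0.3, 0.0, -0.2]
gripper_width: 0.151
```

>>> {"fn": "move_arm", "kwargs": {"deltas": [{"x": 0,"y": 0,"z": 0,"roll": 0,"fingers": 1},{"x": 0,"y": 0,"z": 0,"roll": 0,"fingers": 1},{"x": 0,"y": 0,"z": 0,"roll": 0,"fingers": 1}]}}

```text
time: 5.1
eef_pos: [0.5484, -0.1629, 0.098]
ee_rot: [0.758, 0.652, -0.0, -0.0]
wrist_force: [0.2, -0.1, 0.0]
gripper_width: 0.004
```

>>> {"fn": "move_arm", "kwargs": {"deltas": [{"x": 0,"y": 0,"z": -2,"roll": 0,"fingers": 1},{"x": 0,"y": 0,"z": -6,"roll": 0,"fingers": 1},{"x": 0,"y": 0,"z": -10,"roll": 0,"fingers": 1},{"x": 0,"y": 0,"z": -15,"roll": 0,"fingers": 1},{"x": 0,"y": 0,"z": -15,"roll": 0,"fingers": 1}]}}

```text
time: 5.72
eef_pos: [0.5488, -0.163, 0.1137]
ee_rot: [0.758, 0.652, 0.0, 0.0]
wrist_force: [0.1, 0.2, -0.1]
gripper_width: 0.003
```

```bash
python3 -c "
from h import *
go(540.3,152.5,240,4.2)"
```

```text
t 5.72 pos [ 548.8 -163.   113.7] yawY -8.54 tilt [ 0.001  -0.0004] F [ 0.12  0.18 -0.09] M [-0.066 -0.118 -0.025] w 0.003
delta tool [ 310.8  -55.1 -126.4] roll -0.2224
```

```bash
python3 - <<'E'
from h import *
p=vision.snapshot("side"); q=vision.snapshot("top")
im=np.hstack([cv2.resize(x["frame"][a:a+120,b:b+100],None,fx=4,fy=4,interpolation=2) for x,a,b in((p,180,260),(q,160,320))])
cv2.imwrite("pics/m1.png",im[...,::-1])
W=world(p); print(proj(p,[.5488,-.163,.1137]),proj(q,[.5488,-.163,.1137]))
E
```

```text
[297.03431925 237.55466866] [373.7016312  215.60825216]
```

View pics/m1.png

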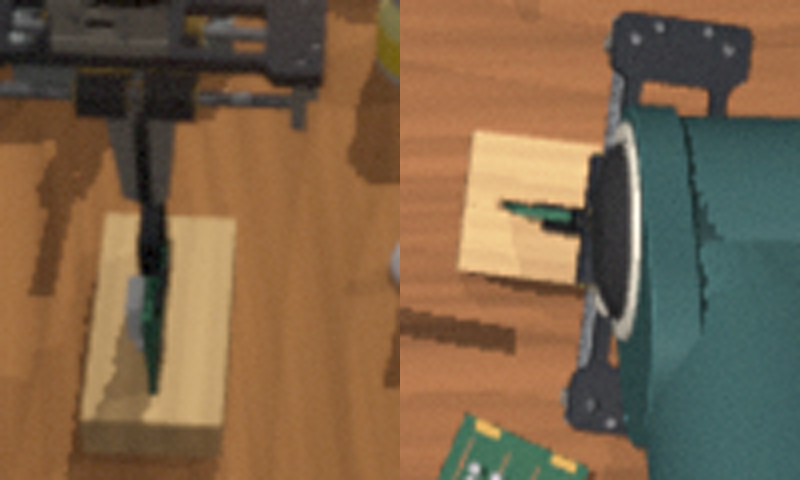

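```bash
python3 - <<'E'
from h import *
np.set_printoptions(precision=3,suppress=True)
print(bot.get_obs()["eef_pos"])
p=vision.snapshot("side"); W=world(p)
for v in range(205,255,3):
    print(v,[(u,W[v,u].round(3).tolist()) for u in (292,296,300)], p["frame"][v,296])
q=vision.snapshot("top");W=world(q)
for u in range(345,372,2):
    c=W[205:225,u]; k=np.nanargmax(c[:,2]); print(u,205+k,c[k],q["frame"][205+k,u])
E
```

```text
[ 0.548 -0.163  0.113]
205 [(292, [0.542, -0.189, 0.253]), (296, [nan, nan, nan]), (300, [0.558, -0.196, 0.259])] [34 29 30]
208 [(292, [0.542, -0.173, 0.226]), (296, [0.55, -0.195, 0.25]), (300, [0.558, -0.195, 0.249])] [31 25 23]
211 [(292, [0.541, -0.175, 0.219]), (296, [0.55, -0.173, 0.216]), (300, [0.558, -0.173, 0.214])] [46 42 39]
214 [(292, [0.541, -0.172, 0.206]), (296, [0.549, -0.174, 0.207]), (300, [0.558, -0.175, 0.208])] [36 30 29]
217 [(292, [0.54, -0.171, 0.195]), (296, [0.549, -0.174, 0.198]), (300, [0.557, -0.176, 0.199])] [34 31 32]
220 [(292, [0.54, -0.172, 0.186]), (296, [0.549, -0.172, 0.185]), (300, [0.557, -0.173, 0.186])] [31 27 23]
223 [(292, [0.54, -0.171, 0.175]), (296, [0.548, -0.172, 0.176]), (300, [0.557, -0.176, 0.179])] [23 21 22]
226 [(292, [0.539, -0.172, 0.166]), (296, [0.548, -0.173, 0.166]), (300, [0.556, -0.175, 0.168])] [26 22 21]
229 [(292, [0.539, -0.171, 0.155]), (296, [0.547, -0.172, 0.155]), (300, [0.556, -0.172, 0.155])] [24 18 15]
232 [(292, [0.538, -0.054, 0.001]), (296, [0.547, -0.156, 0.125]), (300, [0.556, -0.157, 0.126])] [30 31 28]

[... 672 characters left out ...]
82, 0.082]), (296, [0.544, -0.196, 0.101]), (300, [0.553, -0.181, 0.079])] [49 67 58]
345 218 [ 0.544 -0.107  0.039] [239 201 142]
347 212 [ 0.558 -0.11   0.064] [109 107  79]
349 212 [ 0.558 -0.111  0.103] [ 74 118  94]
351 213 [ 0.555 -0.115  0.106] [ 96 120  95]
353 213 [ 0.555 -0.12   0.101] [ 83 118  94]
355 213 [ 0.555 -0.124  0.104] [ 77 117  94]
357 214 [ 0.553 -0.129  0.099] [ 64 105  83]
359 214 [ 0.553 -0.133  0.101] [ 66 111  88]
361 213 [ 0.555 -0.138  0.099] [ 61 105  84]
363 216 [ 0.549 -0.139  0.126] [32 27 32]
365 224 [ 0.535 -0.128  0.263] [41 43 46]
367 218 [ 0.547 -0.124  0.333] [43 42 46]
369 220 [ 0.547 -0.109  0.489] [40 43 42]
371 223 [ 0.543 -0.11   0.503] [47 46 48]
```

The fingers closed on air. Depth shows the real finger ends near z≈0.15 while the reported TCP is z=0.113, with x and y agreeing. I'll pin that z offset down before going on.

```bash
python3 - <<'E'
from h import *
np.set_printoptions(precision=4,suppress=True)
print(bot.get_obs()["eef_pos"])
p=vision.snapshot("side"); W=world(p)
for v in range(226,234):
    print(v,[W[v,u].round(4).tolist() for u in (294,296,298,300,302)])
print("row if tip z:",[(z,proj(p,[.5485,-.173,z])[1].round(1)) for z in (.114,.14,.145,.15,.155)])
m=(abs(W[...,0]-.5485)<.012)&(W[...,1]>-.18)&(W[...,1]<-.165)&(W[...,2]>.13)
print("min z",np.sort(W[m][:,2])[:12])
E
```

```text
[ 0.5482 -0.1629  0.1129]
226 [[0.5435, -0.1738, 0.1681], [0.5478, -0.1723, 0.1658], [0.5522, -0.1722, 0.1653], [0.5564, -0.1736, 0.1665], [0.5607, -0.1746, 0.1672]]
227 [[0.5434, -0.1693, 0.1594], [0.5477, -0.1725, 0.1628], [0.5521, -0.1716, 0.1611], [0.5564, -0.1731, 0.1624], [0.5608, -0.1706, 0.159]]
228 [[0.5432, -0.1729, 0.1603], [0.5476, -0.1726, 0.1594], [0.5519, -0.1726, 0.159], [0.5563, -0.1722, 0.158], [0.5648, -0.0451, 0.0027]]
229 [[0.5431, -0.1729, 0.1569], [0.5475, -0.1706, 0.1536], [0.5518, -0.1726, 0.1556], [0.5562, -0.1723, 0.1547], [0.5646, -0.0486, 0.0029]]
230 [[0.543, -0.1717, 0.1519], [0.5473, -0.1719, 0.1517], [0.5517, -0.1728, 0.1523], [0.556, -0.1737, 0.1529], [0.5644, -0.0488, -0.0009]]
231 [[0.5437, -0.0503, -0.0008], [0.5475, -0.1539, 0.1261], [0.552, -0.1518, 0.1231], [0.5564, -0.1539, 0.1252], [0.5641, -0.0548, 0.0024]]
232 [[0.5435, -0.0549, 0.0008], [0.5473, -0.1556, 0.1246], [0.5517, -0.1577, 0.1268], [0.5562, -0.1574, 0.1259], [0.5639, -0.0582, 0.0025]]
233 [[0.5433, -0.0586, 0.0013], [0.5471, -0.1599, 0.1264], [0.5515, -0.1628, 0.1296], [0.556, -0.1603, 0.1258], [0.5637, -0.0614, 0.0024]]
row if tip z: [(0.114, np.float64(241.0)), (0.14, np.float64(233.7)), (0.145, np.float64(232.3)), (0.15, np.float64(230.9)), (0.155, np.float64(229.4))]
min z [0.1476 0.1515 0.1517 0.1517 0.1519 0.1521 0.1523 0.1529 0.1536 0.1538
 0.1547 0.1547]
```

Offset settled: the real tips are about 37 mm higher than reported, so the grip needs reported z≈60. I reopen, shift slightly, descend and grip.

>>> {"fn": "move_arm", "kwargs": {"deltas": [{"x": 1.5,"y": 0.8,"z": 0,"roll": 0,"fingers": 0.5},{"x": 1.5,"y": 0.8,"z": 0,"roll": 0,"fingers": 0.5},{"x": 1.5,"y": 0.8,"z": 0,"roll": 0,"fingers": 0.5},{"x": 1.5,"y": 0.8,"z": 0,"roll": 0,"fingers": 0.5},{"x": 1.5,"y": 0.8,"z": 0,"roll": 0,"fingers": 0.5}]}}

```text
time: 6.6
eef_pos: [0.5494, -0.1616, 0.1131]
ee_rot: [0.758, 0.652, -0.0, 0.0]
wrist_force: [0.4, -1.0, -0.3]
gripper_width: 0.497
```

>>> {"fn": "move_arm", "kwargs": {"deltas": [{"x": 0,"y": 0,"z": 5,"roll": 0,"fingers": 0.5},{"x": 0,"y": 0,"z": 10,"roll": 0,"fingers": 0.5},{"x": 0,"y": 0,"z": 15,"roll": 0,"fingers": 0.5},{"x": 0,"y": 0,"z": 20,"roll": 0,"fingers": 0.5},{"x": 0,"y": 0,"z": 26,"roll": 0,"fingers": 0.5}]}}

```text
time: 7.22
eef_pos: [0.5494, -0.1615, 0.0867]
ee_rot: [0.758, 0.652, -0.0, -0.0]
wrist_force: [0.5, 0.6, 0.0]
gripper_width: 0.5
```

```bash
python3 - <<'E'
from h import *
go(549.3,-161.5,60,-8.4)
p=vision.snapshot("side"); save(p,"s2.png",(250,180,100,120),4)
E
```

```text
t 7.22 pos [ 549.4 -161.5   86.7] yawY -8.54 tilt [-0. -0.] F [0.48 0.61 0.04] M [-0.092 -0.031  0.025] w 0.5
delta tool [ 0.  -0.1 26.7] roll -0.0024
```

View pics/s2.png

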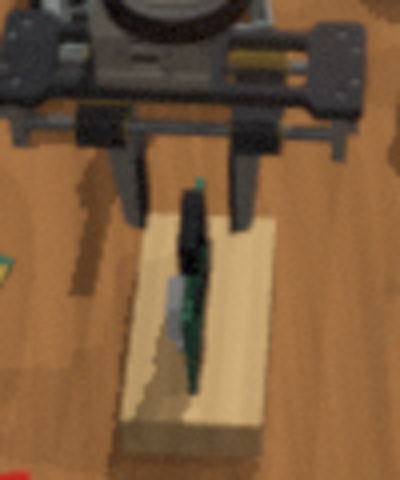

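Tips (crop columns 135 and 240) are level with the grip top (column 193), as the offset predicts. Going down the rest and gripping.

>>> {"fn": "move_arm", "kwargs": {"deltas": [{"x": 0,"y": 0,"z": 6,"roll": 0,"fingers": 0.5},{"x": 0,"y": 0,"z": 12,"roll": 0,"fingers": 0.5},{"x": 0,"y": 0,"z": 18,"roll": 0,"fingers": 0.5},{"x": 0,"y": 0,"z": 24,"roll": 0,"fingers": 0.5},{"x": 0,"y": 0,"z": 26,"roll": 0,"fingers": 0.5}]}}

```text
time: 7.9
eef_pos: [0.5491, -0.1615, 0.0605]
ee_rot: [0.758, 0.652, -0.0, -0.0]
wrist_force: [0.6, -0.5, -0.1]
gripper_width: 0.498
```

>>> {"fn": "move_arm", "kwargs": {"deltas": [{"x": 0,"y": 0,"z": 0,"roll": 0,"fingers": 0.7},{"x": 0,"y": 0,"z": 0,"roll": 0,"fingers": 0.8},{"x": 0,"y": 0,"z": 0,"roll": 0,"fingers": 0.85},{"x": 0,"y": 0,"z": 0,"roll": 0,"fingers": 0.9},{"x": 0,"y": 0,"z": 0,"roll": 0,"fingers": 1}], "squeeze": 20}}

```text
time: 8.52
eef_pos: [0.5505, -0.1617, 0.0613]
ee_rot: [0.758, 0.653, 0.001, 0.001]
wrist_force: [3.2, 0.3, -2.0]
gripper_width: 0.132
```

>>> {"fn": "move_arm", "kwargs": {"deltas": [{"x": 0,"y": 0,"z": 0,"roll": 0,"fingers": 1},{"x": 0,"y": 0,"z": 0,"roll": 0,"fingers": 1}]}}

```text
time: 8.78
eef_pos: [0.5502, -0.1617, 0.0613]
ee_rot: [0.758, 0.653, 0.001, 0.001]
wrist_force: [2.7, -0.2, -1.3]
gripper_width: 0.134
```

>>> {"fn": "move_arm", "kwargs": {"deltas": [{"x": 0,"y": 0,"z": -3,"roll": 0,"fingers": 1},{"x": 0,"y": 0,"z": -9,"roll": 0,"fingers": 1},{"x": 0,"y": 0,"z": -16,"roll": 0,"fingers": 1},{"x": 0,"y": 0,"z": -24,"roll": 0,"fingers": 1},{"x": 0,"y": 0,"z": -32,"roll": 0,"fingers": 1}]}}

```text
time: 9.4
eef_pos: [0.5475, -0.1613, 0.0933]
ee_rot: [0.758, 0.652, -0.001, -0.001]
wrist_force: [-0.4, -0.6, -1.5]
gripper_width: 0.131
```

```bash
python3 - <<'E'
from h import *
go(540.3,152.5,245,4.2)
E
```

```text
t 9.4 pos [ 547.5 -161.3   93.3] yawY -8.56 tilt [-0.0039  0.0004] F [-0.39 -0.58 -1.54] M [ 0.009 -0.08  -0.001] w 0.131
delta tool [ 309.2  -54.4 -151.5] roll -0.2227
```

>>> {"fn": "move_arm", "kwargs": {"deltas": [{"x": 0,"y": 0,"z": -25,"roll": 0,"fingers": 1},{"x": 0,"y": 0,"z": -60,"roll": 0,"fingers": 1},{"x": 10,"y": -2,"z": -95,"roll": -0.02,"fingers": 1},{"x": 30,"y": -5,"z": -130,"roll": -0.04,"fingers": 1},{"x": 60,"y": -11,"z": -152,"roll": -0.06,"fingers": 1}]}}

```text
time: 10.02
eef_pos: [0.5462, -0.1008, 0.2467]
ee_rot: [0.738, 0.674, -0.001, -0.0]
wrist_force: [-0.3, -0.1, -2.2]
gripper_width: 0.129
```

>>> {"fn": "move_arm", "kwargs": {"deltas": [{"x": 40,"y": -7,"z": 0,"roll": -0.04,"fingers": 1},{"x": 80,"y": -12,"z": 0,"roll": -0.08,"fingers": 1},{"x": 120,"y": -18,"z": 0,"roll": -0.12,"fingers": 1},{"x": 160,"y": -24,"z": 0,"roll": -0.16,"fingers": 1},{"x": 200,"y": -30,"z": 0,"roll": -0.16,"fingers": 1}]}}

```text
time: 10.65
eef_pos: [0.5334, 0.1019, 0.245]
ee_rot: [0.682, 0.732, -0.002, -0.001]
wrist_force: [0.5, -0.4, -3.0]
gripper_width: 0.131
```

```bash
python3 - <<'E'
from h import *
go(540.3,152.5,245,4.2)
E
```

```text
t 10.65 pos [533.4 101.9 245. ] yawY 4.06 tilt [-0.0032 -0.0015] F [ 0.54 -0.36 -2.99] M [-0.019 -0.102 -0.012] w 0.131
delta tool [50.  10.5 -0.1] roll -0.0024
```

>>> {"fn": "move_arm", "kwargs": {"deltas": [{"x": 20,"y": 4,"z": 0,"roll": -0.002,"fingers": 1},{"x": 40,"y": 8,"z": 0,"roll": -0.002,"fingers": 1},{"x": 50,"y": 10,"z": 0,"roll": -0.002,"fingers": 1},{"x": 50,"y": 10,"z": 0,"roll": -0.002,"fingers": 1},{"x": 50,"y": 10,"z": 0,"roll": -0.002,"fingers": 1}]}}

```text
time: 11.28
eef_pos: [0.5415, 0.1506, 0.2449]
ee_rot: [0.681, 0.732, -0.001, 0.0]
wrist_force: [-0.4, 0.3, -2.4]
gripper_width: 0.128
```

```bash
python3 - <<'E'
from h import *
np.set_printoptions(precision=4,suppress=True)
go(540.3,152.5,245,4.2)
p=vision.snapshot("side"); save(p,"s3.png",(230,40,120,150),4)
W=world(p); z=W[...,2]
m=(abs(W[...,0]-.54)<.04)&(abs(W[...,1]-.1525)<.065)&(z>.185)&(z<.27)
P=W[m]
for a in np.arange(.185,.30,.01):
    q=P[(P[:,2]>a)&(P[:,2]<=a+.01)]
    if len(q): print(round(a,3),len(q),q.min(0),q.max(0))
q=vision.snapshot("top"); W=world(q);np.save("W3.npy",W)
for lo,hi in((.26,.28),(.28,.30)):
    m=(abs(W[...,0]-.54)<.04)&(abs(W[...,1]-.1525)<.06)&(W[...,2]>lo)&(W[...,2]<hi)
    if m.sum(): print("top",lo,m.sum(),W[m].min(0),W[m].max(0))
E
```

```text
t 11.28 pos [541.5 150.6 244.9] yawY 4.11 tilt [-0.0009 -0.0011] F [-0.41  0.26 -2.41] M [-0.053 -0.079 -0.005] w 0.128
delta tool [ 2.  -1.1 -0.1] roll -0.0016
0.185 2 [0.5448 0.0995 0.193 ] [0.5473 0.1005 0.1936]
0.195 10 [0.5396 0.0971 0.1962] [0.5477 0.1444 0.2047]
0.205 11 [0.5414 0.0931 0.2055] [0.548  0.12   0.2122]
0.215 10 [0.5417 0.095  0.2152] [0.5494 0.1165 0.2242]
0.225 22 [0.535  0.0956 0.2253] [0.547  0.1237 0.2346]
0.235 18 [0.5288 0.0968 0.2358] [0.5471 0.1264 0.2437]
0.245 31 [0.529  0.0961 0.2452] [0.5477 0.1812 0.2549]
0.255 46 [0.5281 0.0966 0.2554] [0.549  0.1683 0.265 ]
0.265 40 [0.5283 0.0963 0.2651] [0.546  0.1639 0.2699]
top 0.26 92 [0.5286 0.0991 0.2605] [0.5485 0.1411 0.2783]
top 0.28 65 [0.5331 0.0987 0.2811] [0.551  0.143  0.2959]
```

View pics/s3.png

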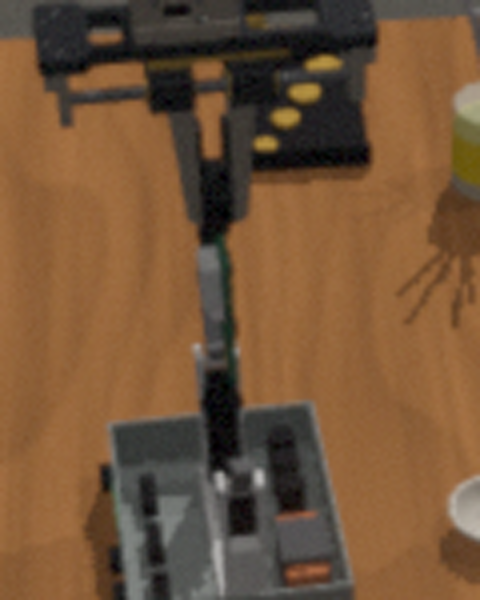

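Card hangs upright above the frame (crop column 215, frame at column 225). It needs about −1 mm in x and +2 mm in y. Correcting and lowering to just above the lead-ins.

>>> {"fn": "move_arm", "kwargs": {"deltas": [{"x": 2,"y": -1,"z": 10,"roll": 0,"fingers": 1},{"x": 2,"y": -1,"z": 30,"roll": 0,"fingers": 1},{"x": 2,"y": -1,"z": 55,"roll": 0,"fingers": 1},{"x": 2,"y": -1,"z": 80,"roll": 0,"fingers": 1},{"x": 2,"y": -1,"z": 92,"roll": 0,"fingers": 1}]}}

```text
time: 12.0
eef_pos: [0.5395, 0.1532, 0.1512]
ee_rot: [0.681, 0.732, -0.001, -0.001]
wrist_force: [0.0, -0.4, -2.3]
gripper_width: 0.131
```

>>> {"fn": "move_arm", "kwargs": {"deltas": [{"x": 0,"y": 0,"z": 0,"roll": 0,"fingers": 1}]}}

```text
time: 12.12
eef_pos: [0.5401, 0.1536, 0.1522]
ee_rot: [0.681, 0.732, -0.001, -0.001]
wrist_force: [-0.5, -0.3, -2.2]
gripper_width: 0.129
```

```bash
python3 - <<'E'
from h import *
np.set_printoptions(precision=4,suppress=True)
go(540.3,152.5,140,4.2)
p=vision.snapshot("side"); W=world(p); save(p,"s4.png",(245,80,85,110),5)
z=W[...,2]
for a in np.arange(.08,.14,.01):
    m=(abs(W[...,0]-.54)<.025)&(W[...,1]<.105)&(W[...,1]>.07)&(z>a)&(z<=a+.01)
    if m.any(): print(round(a,3),m.sum(),W[m].min(0),W[m].max(0))
E
```

```text
t 12.12 pos [540.1 153.6 152.2] yawY 4.18 tilt [-0.0018 -0.0003] F [-0.5  -0.27 -2.18] M [-0.033 -0.055 -0.   ] w 0.129
delta tool [-1.1  0.2 12.2] roll -0.0004
0.08 33 [0.5306 0.0769 0.0803] [0.5596 0.0948 0.0898]
0.09 34 [0.5293 0.0764 0.09  ] [0.56   0.104  0.0998]
0.1 20 [0.5315 0.0758 0.1007] [0.5604 0.0923 0.1092]
0.11 27 [0.5298 0.0755 0.1101] [0.5607 0.0885 0.12  ]
0.12 29 [0.5304 0.0719 0.1208] [0.5592 0.1022 0.13  ]
0.13 12 [0.5388 0.0876 0.132 ] [0.5494 0.1022 0.1385]
0.14 6 [0.5424 0.0992 0.1419] [0.5453 0.102  0.1495]
```

View pics/s4.png

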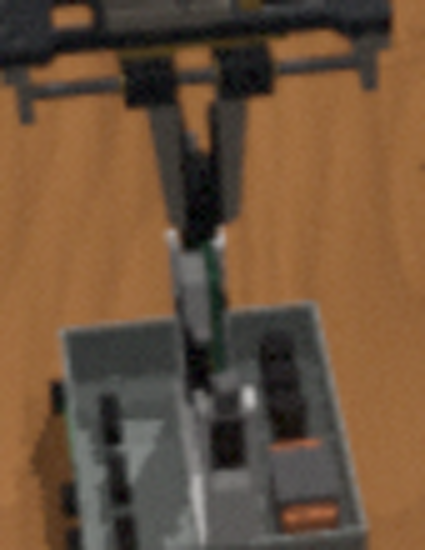

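Card is poised between the guides. Slow descent into the lead-ins, watching force.

>>> {"fn": "move_arm", "kwargs": {"deltas": [{"x": -1,"y": 0,"z": 2,"roll": 0,"fingers": 1},{"x": -1,"y": 0,"z": 4,"roll": 0,"fingers": 1},{"x": -1,"y": 0,"z": 6,"roll": 0,"fingers": 1},{"x": -1,"y": 0,"z": 8,"roll": 0,"fingers": 1},{"x": -1,"y": 0,"z": 10,"roll": 0,"fingers": 1}]}}

```text
time: 12.8
eef_pos: [0.5407, 0.1528, 0.1429]
ee_rot: [0.681, 0.732, -0.0, 0.0]
wrist_force: [-1.3, 0.9, -2.0]
gripper_width: 0.131
```

>>> {"fn": "move_arm", "kwargs": {"deltas": [{"x": 0,"y": 0,"z": 1,"roll": 0,"fingers": 1},{"x": 0,"y": 0,"z": 2,"roll": 0,"fingers": 1},{"x": 0,"y": 0,"z": 3,"roll": 0,"fingers": 1},{"x": 0,"y": 0,"z": 4,"roll": 0,"fingers": 1}]}}

```text
time: 13.3
eef_pos: [0.5407, 0.1528, 0.139]
ee_rot: [0.681, 0.732, -0.0, 0.0]
wrist_force: [-0.4, -0.2, -1.3]
gripper_width: 0.127
```

```bash
python3 -c "
from h import *
go(540.3,152.5,130,4.2)"
```

```text
t 13.3 pos [540.7 152.8 139. ] yawY 4.17 tilt [ 0.     -0.0001] F [-0.42 -0.21 -1.28] M [ 0.011 -0.049  0.02 ] w 0.127
delta tool [-0.2 -0.4  9. ] roll -0.0004
```

>>> {"fn": "move_arm", "kwargs": {"deltas": [{"x": 0,"y": 0,"z": 2,"roll": 0,"fingers": 1},{"x": 0,"y": 0,"z": 4,"roll": 0,"fingers": 1},{"x": 0,"y": 0,"z": 6,"roll": 0,"fingers": 1},{"x": 0,"y": 0,"z": 8,"roll": 0,"fingers": 1},{"x": 0,"y": 0,"z": 10,"roll": 0,"fingers": 1}]}}

```text
time: 13.92
eef_pos: [0.5407, 0.1528, 0.1289]
ee_rot: [0.681, 0.732, -0.0, -0.0]
wrist_force: [0.9, -0.3, -2.4]
gripper_width: 0.127
```

```bash
python3 -c "
from h import *
go(540.3,152.5,130,4.2)"
```

```text
t 13.93 pos [540.7 152.8 128.9] yawY 4.18 tilt [-0.0001 -0.    ] F [ 0.91 -0.27 -2.44] M [-0.058 -0.049 -0.02 ] w 0.127
delta tool [-0.3 -0.4 -1.1] roll -0.0004
```

>>> {"fn": "move_arm", "kwargs": {"deltas": [{"x": 0,"y": 0,"z": 3,"roll": 0,"fingers": 1},{"x": 0,"y": 0,"z": 6,"roll": 0,"fingers": 1},{"x": 0,"y": 0,"z": 9,"roll": 0,"fingers": 1},{"x": 0,"y": 0,"z": 12,"roll": 0,"fingers": 1},{"x": 0,"y": 0,"z": 15,"roll": 0,"fingers": 1}]}}

```text
time: 14.55
eef_pos: [0.5407, 0.1528, 0.1139]
ee_rot: [0.681, 0.732, -0.0, 0.0]
wrist_force: [-0.6, -0.0, -2.8]
gripper_width: 0.131
```

```bash
python3 -c "
from h import *
go(540.3,152.5,130,4.2)"
```

```text
t 14.55 pos [540.7 152.8 113.9] yawY 4.18 tilt [-0. -0.] F [-0.57 -0.03 -2.83] M [-0.056 -0.079  0.053] w 0.131
delta tool [ -0.3  -0.4 -16.1] roll -0.0004
```

>>> {"fn": "move_arm", "kwargs": {"deltas": [{"x": 0,"y": 0,"z": 3,"roll": 0,"fingers": 1},{"x": 0,"y": 0,"z": 6,"roll": 0,"fingers": 1},{"x": 0,"y": 0,"z": 9,"roll": 0,"fingers": 1},{"x": 0,"y": 0,"z": 12,"roll": 0,"fingers": 1},{"x": 0,"y": 0,"z": 15,"roll": 0,"fingers": 1}]}}

```text
time: 15.18
eef_pos: [0.5407, 0.1528, 0.0988]
ee_rot: [0.681, 0.732, -0.0, -0.0]
wrist_force: [-0.3, 0.7, -1.8]
gripper_width: 0.13
```

>>> {"fn": "move_arm", "kwargs": {"deltas": [{"x": 0,"y": 0,"z": 2,"roll": 0,"fingers": 1},{"x": 0,"y": 0,"z": 4,"roll": 0,"fingers": 1},{"x": 0,"y": 0,"z": 6,"roll": 0,"fingers": 1},{"x": 0,"y": 0,"z": 8,"roll": 0,"fingers": 1},{"x": 0,"y": 0,"z": 10,"roll": 0,"fingers": 1}]}}

```text
time: 15.8
eef_pos: [0.5407, 0.1528, 0.089]
ee_rot: [0.681, 0.732, 0.0, 0.0]
wrist_force: [-0.3, -0.4, -1.5]
gripper_width: 0.131
```

```bash
python3 -c "
from h import *
go(540.3,152.5,78,4.2)"
```

```text
t 15.8 pos [540.7 152.8  89. ] yawY 4.18 tilt [ 0.0001 -0.    ] F [-0.33 -0.41 -1.52] M [ 0.015 -0.079 -0.021] w 0.131
delta tool [-0.2 -0.5 11. ] roll -0.0004
```

>>> {"fn": "move_arm", "kwargs": {"deltas": [{"x": 0,"y": 0,"z": 1,"roll": 0,"fingers": 1},{"x": 0,"y": 0,"z": 2,"roll": 0,"fingers": 1},{"x": 0,"y": 0,"z": 3,"roll": 0,"fingers": 1},{"x": 0,"y": 0,"z": 4,"roll": 0,"fingers": 1},{"x": 0,"y": 0,"z": 5,"roll": 0,"fingers": 1}]}}

```text
time: 16.42
eef_pos: [0.5407, 0.1528, 0.084]
ee_rot: [0.681, 0.732, -0.0, -0.0]
wrist_force: [-0.4, 0.6, -2.4]
gripper_width: 0.133
```

>>> {"fn": "move_arm", "kwargs": {"deltas": [{"x": 0,"y": 0,"z": 1,"roll": 0,"fingers": 1},{"x": 0,"y": 0,"z": 2,"roll": 0,"fingers": 1},{"x": 0,"y": 0,"z": 3,"roll": 0,"fingers": 1}]}}

```text
time: 16.8
eef_pos: [0.5407, 0.1528, 0.081]
ee_rot: [0.681, 0.732, -0.0, 0.0]
wrist_force: [-0.2, -0.2, -2.8]
gripper_width: 0.129
```

```bash
python3 -c "
from h import *
go(540.3,152.5,78,4.2)"
```

```text
t 16.8 pos [540.7 152.8  81. ] yawY 4.18 tilt [-0.     -0.0001] F [-0.15 -0.16 -2.79] M [-0.003 -0.049 -0.034] w 0.129
delta tool [-0.2 -0.4  3. ] roll -0.0004
```

>>> {"fn": "move_arm", "kwargs": {"deltas": [{"x": 0,"y": 0,"z": 0.7,"roll": 0,"fingers": 1},{"x": 0,"y": 0,"z": 1.4,"roll": 0,"fingers": 1},{"x": 0,"y": 0,"z": 2,"roll": 0,"fingers": 1}]}}

```text
time: 17.18
eef_pos: [0.5407, 0.1528, 0.0791]
ee_rot: [0.681, 0.732, 0.0, 0.0]
wrist_force: [-0.6, -0.8, -1.4]
gripper_width: 0.127
```

```bash
python3 -c "
from h import *
go(540.3,152.5,78,4.2)"
```

```text
t 17.18 pos [540.7 152.8  79.1] yawY 4.18 tilt [0. 0.] F [-0.59 -0.76 -1.41] M [-0.001 -0.095 -0.051] w 0.127
delta tool [-0.3 -0.4  1.1] roll -0.0004
```

>>> {"fn": "move_arm", "kwargs": {"deltas": [{"x": 0,"y": 0,"z": 0.5,"roll": 0,"fingers": 1},{"x": 0,"y": 0,"z": 1,"roll": 0,"fingers": 1}]}}

```text
time: 17.42
eef_pos: [0.5409, 0.1529, 0.0784]
ee_rot: [0.681, 0.732, 0.0, 0.0]
wrist_force: [-1.4, -0.5, 3.0]
gripper_width: 0.125
```

```bash
python3 -c "
from h import *
go(540.3,152.5,78,4.2)"
```

```text
t 17.43 pos [540.9 152.9  78.4] yawY 4.18 tilt [ 0.0003 -0.    ] F [-1.39 -0.5   2.99] M [-0.174  0.162 -0.025] w 0.125
delta tool [-0.4 -0.6  0.4] roll -0.0003
```

Contact: the force went from −2 to +3 N at z=78.4, as expected. Letting go and rising.

>>> {"fn": "move_arm", "kwargs": {"deltas": [{"x": 0,"y": 0,"z": -0.5,"roll": 0,"fingers": 1},{"x": 0,"y": 0,"z": -0.5,"roll": 0,"fingers": 0.6},{"x": 0,"y": 0,"z": -0.5,"roll": 0,"fingers": 0.5},{"x": 0,"y": 0,"z": -0.5,"roll": 0,"fingers": 0.5},{"x": 0,"y": 0,"z": -0.5,"roll": 0,"fingers": 0.5}]}}

```text
time: 18.05
eef_pos: [0.5407, 0.1528, 0.0786]
ee_rot: [0.681, 0.732, 0.0, 0.0]
wrist_force: [-1.1, -0.7, 0.9]
gripper_width: 0.496
```

>>> {"fn": "move_arm", "kwargs": {"deltas": [{"x": 0,"y": 0,"z": -3,"roll": 0,"fingers": 0.5},{"x": 0,"y": 0,"z": -13,"roll": 0,"fingers": 0.5},{"x": 0,"y": 0,"z": -30,"roll": 0,"fingers": 0.5},{"x": 0,"y": 0,"z": -60,"roll": 0,"fingers": 0.5},{"x": 0,"y": 0,"z": -95,"roll": 0,"fingers": 0.5}]}}

```text
time: 18.68
eef_pos: [0.5406, 0.1529, 0.1754]
ee_rot: [0.681, 0.732, 0.0, 0.0]
wrist_force: [0.6, -0.1, 0.9]
gripper_width: 0.504
```

```bash
python3 - <<'E'
from h import *
np.set_printoptions(precision=4,suppress=True)
go(540.3,152.5,200,4.2)
p=vision.snapshot("side"); W=world(p); q=vision.snapshot("top"); V=world(q)
im=np.zeros((560,760,3),np.uint8); a=cv2.resize(p["frame"][85:195,245:325],None,fx=5,fy=5,interpolation=2); im[:550,:400]=a
b=cv2.resize(q["frame"][180:270,180:270],None,fx=4,fy=4,interpolation=2); im[:360,400:760]=b
cv2.imwrite("pics/s5.png",im[...,::-1])
c,s=np.cos(.073),np.sin(.073)
for n,w in(("side",W),("top",V)):
    d=w-[.5403,.1525,0]; X=d[...,0]*c+d[...,1]*s; Y=-d[...,0]*s+d[...,1]*c; Z=w[...,2]
    for lo in np.arange(.11,.185,.01):
        for l,m in (("R",(Y<-28)|(Y<-.028)),("mid",abs(Y)<.028),("L",Y>.028)):
            k=m&(abs(X)<.022)&(abs(Y)<.13)&(Z>lo)&(Z<=lo+.01)
            if k.sum()>2: print(n,round(lo,2),l,k.sum(),"X",X[k].min().round(4),X[k].max().round(4),"Y",Y[k].min().round(4),Y[k].max().round(4))
E
```

```text
t 18.68 pos [540.6 152.9 175.4] yawY 4.19 tilt [0.0001 0.0001] F [ 0.56 -0.11  0.91] M [-0.032 -0.077  0.01 ] w 0.504
delta tool [ -0.3  -0.3 -24.6] roll -0.0002
side 0.11 R 32 X -0.015 0.015 Y -0.0761 -0.0286
side 0.11 mid 6 X -0.0077 0.004 Y -0.0268 -0.0039
side 0.11 L 29 X -0.0147 0.0133 Y 0.0529 0.0634
side 0.12 R 28 X -0.0148 0.0147 Y -0.0803 -0.0574
side 0.12 mid 16 X -0.008 0.0038 Y -0.0262 0.0198
side 0.12 L 35 X -0.0143 0.0152 Y 0.0541 0.0761
side 0.13 R 12 X -0.006 0.0065 Y -0.0892 -0.0582
side 0.13 mid 16 X -0.008 0.0038 Y -0.0265 0.0122
side 0.13 L 37 X -0.0067 0.0053 Y 0.0505 0.0786
side 0.14 R 6 X -0.0063 0.0035 Y -0.096 -0.0672
side 0.14 mid 53 X -0.0084 0.0036 Y -0.0255 0.0238
side 0.14 L 20 X -0.0069 0.0068 Y 0.0739 0.0863
side 0.15 R 6 X -0.0068 0.0058 Y -0.1028 -0.0975
side 0.15 L 21 X -0.0067 0.0068 Y 0.0791 0.0917
side 0.16 R 15 X -0.0069 0.0057 Y -0.1097 -0.1005
side 0.16 L 25 X -0.0057 0.0064 Y 0.0835 0.0971
side 0.17 R 6 X -0.0067 0.0058 Y -0.1079 -0.1016
side 0.17 L 7 X -0.0045 0.0067 Y 0.0918 0.0968
top 0.11 R 37 X -0.0133 0.0142 Y -0.0738 -0.0281
top 0.11 mid 10 X -0.0062 0.0001 Y -0.0279 -0.0213
top 0.12 R 67 X -0.0153 0.0145 Y -0.0738 -0.0323
top 0.12 mid 4 X -0.002 0.0038 Y -0.022 -0.0059
top 0.13 R 45 X -0.007 0.006 Y -0.0793 -0.057
top 0.13 mid 7 X -0.0079 0.0036 Y -0.0216 -0.0092
top 0.14 R 20 X -0.0073 0.0056 Y -0.0861 -0.0772
top 0.14 mid 88 X -0.0087 0.0034 Y -0.0215 0.008
top 0.15 R 20 X -0.0059 0.0066 Y -0.0935 -0.0841
top 0.16 R 37 X -0.007 0.006 Y -0.1061 -0.0911
top 0.17 R 10 X -0.0065 0.0035 Y -0.1044 -0.0998
```

View pics/s5.png

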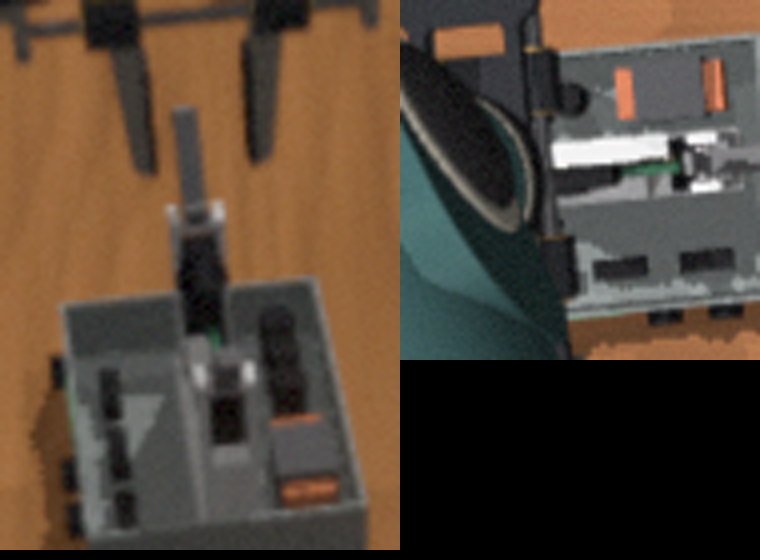

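The card stands in its guides on the connectors and is released; its grip top is at z≈0.143. Both levers are open (left tip at frame Y≈+97 mm, right at −107 mm). Next: shut the fingers and move outside the left lever.

>>> {"fn": "move_arm", "kwargs": {"deltas": [{"x": 40,"y": 0,"z": 0,"roll": 0,"fingers": 1},{"x": 80,"y": 0,"z": 0,"roll": 0,"fingers": 1},{"x": 110,"y": 0,"z": 0,"roll": 0,"fingers": 1},{"x": 125,"y": 0,"z": 0,"roll": 0,"fingers": 1},{"x": 125,"y": 0,"z": 0,"roll": 0,"fingers": 1}]}}

```text
time: 19.4
eef_pos: [0.5312, 0.278, 0.1735]
ee_rot: [0.68, 0.733, -0.0, -0.0]
wrist_force: [0.0, -0.8, -0.4]
gripper_width: 0.008
```

>>> {"fn": "move_arm", "kwargs": {"deltas": [{"x": 0,"y": 0,"z": 15,"roll": 0,"fingers": 1},{"x": 0,"y": 0,"z": 30,"roll": 0,"fingers": 1},{"x": 0,"y": 0,"z": 45,"roll": 0,"fingers": 1},{"x": 0,"y": 0,"z": 55,"roll": 0,"fingers": 1},{"x": 0,"y": 0,"z": 55,"roll": 0,"fingers": 1}]}}

```text
time: 20.02
eef_pos: [0.531, 0.277, 0.1174]
ee_rot: [0.681, 0.732, -0.001, -0.0]
wrist_force: [-0.2, -0.5, 0.1]
gripper_width: 0.004
```

```bash
python3 - <<'E'
from h import *
go(540.3-.0729*70,152.5+.9973*70,120.5,4.2)
p=vision.snapshot("side"); W=world(p); save(p,"s6.png",(240,60,90,110),5)
E
```

```text
t 20.02 pos [531.  277.  117.4] yawY 4.18 tilt [-0.0018 -0.0008] F [-0.17 -0.49  0.14] M [-0.036 -0.054 -0.071] w 0.004
delta tool [-54.9   0.2  -3.1] roll -0.0004
```

View pics/s6.png

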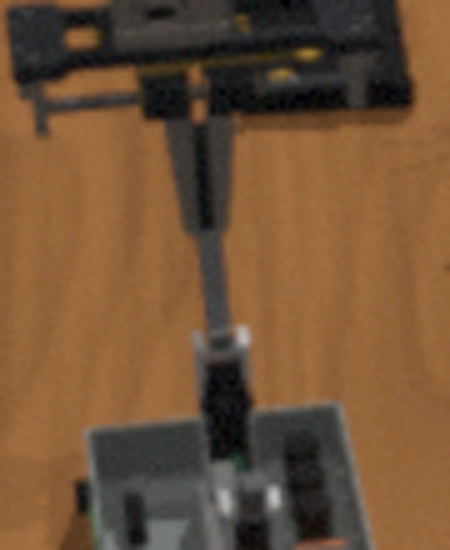

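Shut fingers are behind (outside) the left paddle, in line with it. Pushing inwards.

>>> {"fn": "move_arm", "kwargs": {"deltas": [{"x": -6,"y": 0,"z": -2,"roll": 0,"fingers": 1},{"x": -12,"y": 0,"z": -2,"roll": 0,"fingers": 1},{"x": -18,"y": 0,"z": -2,"roll": 0,"fingers": 1},{"x": -24,"y": 0,"z": -2,"roll": 0,"fingers": 1},{"x": -30,"y": 0,"z": -2,"roll": 0,"fingers": 1}]}}

```text
time: 20.7
eef_pos: [0.5339, 0.2472, 0.1207]
ee_rot: [0.681, 0.732, 0.0, 0.0]
wrist_force: [-0.7, 1.6, 0.9]
gripper_width: 0.002
```

>>> {"fn": "move_arm", "kwargs": {"deltas": [{"x": -5,"y": 0,"z": 0,"roll": 0,"fingers": 1},{"x": -10,"y": 0,"z": 0,"roll": 0,"fingers": 1},{"x": -15,"y": 0,"z": 0,"roll": 0,"fingers": 1},{"x": -20,"y": 0,"z": 0,"roll": 0,"fingers": 1},{"x": -24,"y": 0,"z": 0,"roll": 0,"fingers": 1}]}}

```text
time: 21.32
eef_pos: [0.5354, 0.2233, 0.1205]
ee_rot: [0.681, 0.732, -0.0, -0.0]
wrist_force: [0.4, 0.4, -0.2]
gripper_width: 0.003
```

```bash
python3 - <<'E'
from h import *
go(540.3-.0729*52,152.5+.9973*52,120.5,4.2)
E
```

```text
t 21.32 pos [535.4 223.3 120.5] yawY 4.17 tilt [-0.0002 -0.    ] F [ 0.37  0.45 -0.16] M [ 0.267 -0.091  0.017] w 0.003
delta tool [-19.   -0.3  -0. ] roll -0.0004
```

>>> {"fn": "move_arm", "kwargs": {"deltas": [{"x": -2,"y": 0,"z": 0,"roll": 0,"fingers": 1},{"x": -4,"y": 0,"z": 0,"roll": 0,"fingers": 1},{"x": -6,"y": 0,"z": 0,"roll": 0,"fingers": 1},{"x": -8,"y": 0,"z": 0,"roll": 0,"fingers": 1},{"x": -10,"y": 0,"z": 0,"roll": 0,"fingers": 1}]}}

```text
time: 21.95
eef_pos: [0.5361, 0.2145, 0.1206]
ee_rot: [0.681, 0.733, 0.001, -0.0]
wrist_force: [-0.5, 3.2, -1.7]
gripper_width: 0.008
```

>>> {"fn": "move_arm", "kwargs": {"deltas": [{"x": -1.5,"y": 0,"z": 0,"roll": 0,"fingers": 1},{"x": -3,"y": 0,"z": 0,"roll": 0,"fingers": 1},{"x": -4.5,"y": 0,"z": 0,"roll": 0,"fingers": 1}]}}

```text
time: 22.32
eef_pos: [0.5363, 0.211, 0.1208]
ee_rot: [0.68, 0.733, 0.001, -0.001]
wrist_force: [-0.7, 5.4, -1.9]
gripper_width: 0.004
```

```bash
python3 - <<'E'
from h import *
go(540.3-.0729*52,152.5+.9973*52,120.5,4.2)
E
```

```text
t 22.32 pos [536.3 211.  120.8] yawY 4.25 tilt [0.0003 0.0026] F [-0.74  5.41 -1.89] M [ 1.341  0.047 -0.03 ] w 0.004
delta tool [-6.6 -0.3  0.2] roll 0.0008
```

>>> {"fn": "move_arm", "kwargs": {"deltas": [{"x": -1.2,"y": 0,"z": 0,"roll": 0,"fingers": 1},{"x": -2.4,"y": 0,"z": 0,"roll": 0,"fingers": 1},{"x": -3.6,"y": 0,"z": 0,"roll": 0,"fingers": 1}]}}

```text
time: 22.7
eef_pos: [0.5366, 0.2074, 0.1208]
ee_rot: [0.68, 0.733, 0.001, -0.001]
wrist_force: [-0.8, 5.7, -0.0]
gripper_width: 0.003
```

>>> {"fn": "move_arm", "kwargs": {"deltas": [{"x": -1,"y": 0,"z": 0,"roll": 0,"fingers": 1},{"x": -2,"y": 0,"z": 0,"roll": 0,"fingers": 1}]}}

```text
time: 22.95
eef_pos: [0.5368, 0.2054, 0.1209]
ee_rot: [0.68, 0.733, 0.001, -0.001]
wrist_force: [0.2, 6.2, -0.2]
gripper_width: 0.005
```

```bash
python3 - <<'E'
from h import *
go(540.3-.0729*52,152.5+.9973*52,120.5,4.2)
E
```

```text
t 22.95 pos [536.8 205.4 120.9] yawY 4.25 tilt [0.0005 0.0025] F [ 0.18  6.16 -0.23] M [1.327 0.084 0.044] w 0.005
delta tool [-1.  -0.4  0.4] roll 0.0008
```

>>> {"fn": "move_arm", "kwargs": {"deltas": [{"x": -0.8,"y": 0,"z": 0,"roll": 0,"fingers": 1},{"x": -1.6,"y": 0,"z": 0,"roll": 0,"fingers": 1}]}}

```text
time: 23.2
eef_pos: [0.537, 0.2038, 0.1209]
ee_rot: [0.68, 0.733, 0.001, -0.001]
wrist_force: [-1.2, 5.6, -1.4]
gripper_width: 0.008
```

>>> {"fn": "move_arm", "kwargs": {"deltas": [{"x": -0.7,"y": 0,"z": 0,"roll": 0,"fingers": 1},{"x": -1.4,"y": 0,"z": 0,"roll": 0,"fingers": 1}]}}

```text
time: 23.45
eef_pos: [0.5371, 0.2024, 0.1209]
ee_rot: [0.68, 0.733, 0.001, -0.001]
wrist_force: [-0.8, 5.7, 0.7]
gripper_width: 0.007
```

```bash
python3 - <<'E'
from h import *
go(540.3-.0729*52,152.5+.9973*52,120.5,4.2)
E
```

```text
t 23.45 pos [537.1 202.4 120.9] yawY 4.24 tilt [0.0006 0.0024] F [-0.78  5.71  0.7 ] M [ 1.42   0.132 -0.04 ] w 0.007
delta tool [ 2.  -0.4  0.4] roll 0.0007
```

>>> {"fn": "move_arm", "kwargs": {"deltas": [{"x": -0.8,"y": 0,"z": 0,"roll": 0,"fingers": 1},{"x": -1.6,"y": 0,"z": 0,"roll": 0,"fingers": 1}]}}

```text
time: 23.7
eef_pos: [0.5371, 0.2021, 0.1211]
ee_rot: [0.68, 0.733, 0.002, -0.001]
wrist_force: [-1.2, 7.9, 0.6]
gripper_width: 0.006
```

>>> {"fn": "move_arm", "kwargs": {"deltas": [{"x": -0.7,"y": 0,"z": 0,"roll": 0,"fingers": 1},{"x": -1.4,"y": 0,"z": 0,"roll": 0,"fingers": 1}]}}

```text
time: 23.95
eef_pos: [0.5372, 0.2019, 0.1212]
ee_rot: [0.68, 0.733, 0.003, -0.002]
wrist_force: [-0.5, 10.1, -0.8]
gripper_width: 0.006
```

```bash
python3 - <<'E'
from h import *
go(540.3-.0729*52,152.5+.9973*52,120.5,4.2)
E
```

```text
t 23.95 pos [537.2 201.9 121.2] yawY 4.32 tilt [0.0012 0.0058] F [-0.52 10.06 -0.77] M [ 2.408  0.123 -0.   ] w 0.006
delta tool [ 2.5 -0.5  0.8] roll 0.002
```

End stop reached: position stuck while the force rose to 10 N. Retreating, then over to the right lever.

>>> {"fn": "move_arm", "kwargs": {"deltas": [{"x": 5,"y": 0,"z": 0,"roll": 0,"fingers": 1},{"x": 14,"y": 0,"z": -10,"roll": 0,"fingers": 1},{"x": 14,"y": 0,"z": -40,"roll": 0,"fingers": 1},{"x": 0,"y": 0,"z": -62,"roll": 0,"fingers": 1},{"x": -40,"y": 0,"z": -62,"roll": 0,"fingers": 1}]}}

```text
time: 24.58
eef_pos: [0.5414, 0.1593, 0.1853]
ee_rot: [0.679, 0.734, 0.002, 0.001]
wrist_force: [1.0, -1.2, -0.1]
gripper_width: 0.007
```

>>> {"fn": "move_arm", "kwargs": {"deltas": [{"x": -45,"y": 0,"z": 0,"roll": 0,"fingers": 1},{"x": -90,"y": 0,"z": 0,"roll": 0,"fingers": 1},{"x": -125,"y": 0,"z": 0,"roll": 0,"fingers": 1},{"x": -138,"y": 0,"z": 0,"roll": 0,"fingers": 1},{"x": -138,"y": 0,"z": 0,"roll": 0,"fingers": 1}]}}

```text
time: 25.2
eef_pos: [0.5505, 0.0198, 0.1828]
ee_rot: [0.681, 0.732, 0.0, 0.0]
wrist_force: [-0.4, 0.3, 1.2]
gripper_width: 0.009
```

```bash
python3 - <<'E'
from h import *
np.set_printoptions(precision=4,suppress=True)
go(540.3+.0729*130,152.5-.9973*130,120.5,4.2)
p=vision.snapshot("side"); W=world(p)
q=vision.snapshot("top"); V=world(q)
c,s=np.cos(.073),np.sin(.073)
for n,w in(("side",W),("top",V)):
    d=w-[.5403,.1525,0]; X=d[...,0]*c+d[...,1]*s; Y=-d[...,0]*s+d[...,1]*c; Z=w[...,2]
    for lo in np.arange(.12,.185,.01):
        for l,m in (("R",(Y<-.028)),("mid",abs(Y)<.026),("L",Y>.026)):
            k=m&(abs(X)<.012)&(abs(Y)<.115)&(Z>lo)&(Z<=lo+.01)
            if k.sum()>2: print(n,round(lo,2),l,k.sum(),"X",X[k].min().round(4),X[k].max().round(4),"Y",Y[k].min().round(4),Y[k].max().round(4),"Zmed",np.median(Z[k]).round(4))
E
```

```text
t 25.2 pos [550.5  19.8 182.8] yawY 4.11 tilt [ 0.0002 -0.0001] F [-0.36  0.28  1.18] M [ 0.026 -0.146 -0.07 ] w 0.009
delta tool [ 3.1 -0.5 62.3] roll -0.0016
side 0.12 R 15 X -0.0116 0.0115 Y -0.0821 -0.0607 Zmed 0.1249
side 0.12 mid 8 X -0.0079 -0.0041 Y -0.0224 0.0196 Zmed 0.1229
side 0.12 L 8 X -0.0116 -0.0061 Y 0.0532 0.0669 Zmed 0.123
side 0.13 R 12 X -0.0062 0.0049 Y -0.0871 -0.0577 Zmed 0.1349
side 0.13 mid 11 X -0.0082 -0.0055 Y -0.0209 0.0186 Zmed 0.1385
side 0.14 R 6 X -0.0063 0.0063 Y -0.0968 -0.0898 Zmed 0.145
side 0.14 mid 4 X -0.0082 -0.0059 Y -0.0206 -0.0076 Zmed 0.1408
side 0.15 R 6 X -0.0065 0.0058 Y -0.1026 -0.0955 Zmed 0.1556
side 0.16 R 18 X -0.0071 0.006 Y -0.1082 -0.0979 Zmed 0.167
side 0.17 R 3 X -0.0047 0.0054 Y -0.1079 -0.1049 Zmed 0.1709
top 0.12 L 38 X -0.0119 0.0114 Y 0.0577 0.073 Zmed 0.1235
top 0.13 mid 36 X -0.0082 0.0035 Y -0.0019 0.0234 Zmed 0.1387
top 0.13 L 15 X -0.0067 0.006 Y 0.0543 0.0619 Zmed 0.1365
top 0.14 mid 39 X -0.0083 0.0032 Y -0.0041 0.0227 Zmed 0.1416
top 0.14 L 14 X -0.007 0.0056 Y 0.0478 0.0554 Zmed 0.1453
top 0.15 L 14 X -0.0073 0.0054 Y 0.0426 0.0493 Zmed 0.1544
top 0.16 L 23 X -0.0061 0.0067 Y 0.0288 0.0425 Zmed 0.1669
top 0.17 L 20 X -0.0057 0.0065 Y 0.028 0.0357 Zmed 0.1715
```

Left lever is home and holding (tip at Y≈28–36 mm, z≈0.172). Now the right one, mirrored.

>>> {"fn": "move_arm", "kwargs": {"deltas": [{"x": 0,"y": 0,"z": 20,"roll": 0,"fingers": 1},{"x": 0,"y": 0,"z": 42,"roll": 0,"fingers": 1},{"x": 0,"y": 0,"z": 62,"roll": 0,"fingers": 1},{"x": 0,"y": 0,"z": 62,"roll": 0,"fingers": 1}]}}

```text
time: 25.8
eef_pos: [0.5491, 0.0219, 0.1194]
ee_rot: [0.68, 0.733, -0.001, -0.001]
wrist_force: [-0.4, 0.6, -0.1]
gripper_width: 0.002
```

>>> {"fn": "move_arm", "kwargs": {"deltas": [{"x": 6,"y": 0,"z": 0,"roll": 0,"fingers": 1},{"x": 12,"y": 0,"z": 0,"roll": 0,"fingers": 1},{"x": 18,"y": 0,"z": 0,"roll": 0,"fingers": 1},{"x": 24,"y": 0,"z": 0,"roll": 0,"fingers": 1},{"x": 30,"y": 0,"z": 0,"roll": 0,"fingers": 1}]}}

```text
time: 26.42
eef_pos: [0.5484, 0.0502, 0.1208]
ee_rot: [0.681, 0.732, 0.0, 0.0]
wrist_force: [-0.1, -1.2, 1.8]
gripper_width: 0.0
```

```bash
python3 - <<'E'
from h import *
go(540.3+.0729*49.5,152.5-.9973*49.5,120.5,4.2)
p=vision.snapshot("side"); save(p,"s7.png",(240,80,90,110),5)
E
```

```text
t 26.43 pos [548.4  50.2 120.8] yawY 4.16 tilt [ 0.0005 -0.0001] F [-0.08 -1.2   1.8 ] M [-0.391 -0.161 -0.046] w 0.0
delta tool [53.1 -0.6  0.3] roll -0.0007
```

View pics/s7.png

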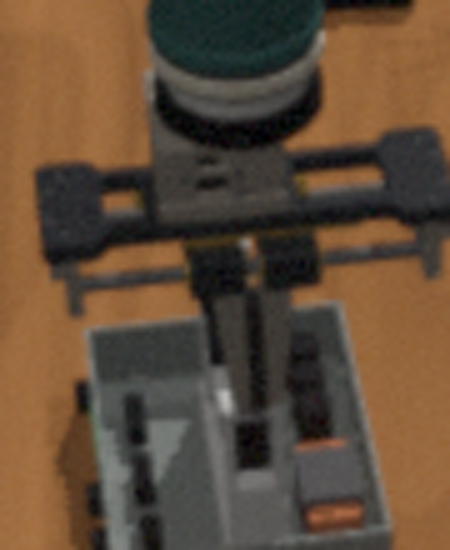

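Fingers stand in front of the right paddle and are pushing it (light force). Continuing inwards.

>>> {"fn": "move_arm", "kwargs": {"deltas": [{"x": 5,"y": 0,"z": 0,"roll": 0,"fingers": 1},{"x": 10,"y": 0,"z": 0,"roll": 0,"fingers": 1},{"x": 15,"y": 0,"z": 0,"roll": 0,"fingers": 1},{"x": 20,"y": 0,"z": 0,"roll": 0,"fingers": 1},{"x": 25,"y": 0,"z": 0,"roll": 0,"fingers": 1}]}}

```text
time: 27.1
eef_pos: [0.5463, 0.0752, 0.1205]
ee_rot: [0.681, 0.732, -0.0, -0.0]
wrist_force: [0.4, -0.4, 0.1]
gripper_width: 0.006
```

>>> {"fn": "move_arm", "kwargs": {"deltas": [{"x": 2,"y": 0,"z": 0,"roll": 0,"fingers": 1},{"x": 4,"y": 0,"z": 0,"roll": 0,"fingers": 1},{"x": 6,"y": 0,"z": 0,"roll": 0,"fingers": 1},{"x": 8,"y": 0,"z": 0,"roll": 0,"fingers": 1},{"x": 10,"y": 0,"z": 0,"roll": 0,"fingers": 1}]}}

```text
time: 27.72
eef_pos: [0.5455, 0.0849, 0.1204]
ee_rot: [0.681, 0.732, -0.0, -0.0]
wrist_force: [-0.2, -0.7, -1.2]
gripper_width: 0.002
```

```bash
python3 - <<'E'
from h import *
go(540.3+.0729*49.5,152.5-.9973*49.5,120.5,4.2)
E
```

```text
t 27.73 pos [545.5  84.9 120.4] yawY 4.17 tilt [-0.0004 -0.0001] F [-0.23 -0.68 -1.18] M [-0.34  -0.092  0.074] w 0.002
delta tool [18.3 -0.3 -0.1] roll -0.0006
```

>>> {"fn": "move_arm", "kwargs": {"deltas": [{"x": 2,"y": 0,"z": 0,"roll": 0,"fingers": 1},{"x": 4,"y": 0,"z": 0,"roll": 0,"fingers": 1},{"x": 6,"y": 0,"z": 0,"roll": 0,"fingers": 1},{"x": 7.5,"y": 0,"z": 0,"roll": 0,"fingers": 1},{"x": 9,"y": 0,"z": 0,"roll": 0,"fingers": 1}]}}

```text
time: 28.35
eef_pos: [0.545, 0.094, 0.1206]
ee_rot: [0.681, 0.732, -0.0, 0.0]
wrist_force: [-0.3, -1.1, 0.9]
gripper_width: 0.008
```

>>> {"fn": "move_arm", "kwargs": {"deltas": [{"x": 1.2,"y": 0,"z": 0,"roll": 0,"fingers": 1},{"x": 2.4,"y": 0,"z": 0,"roll": 0,"fingers": 1},{"x": 3.6,"y": 0,"z": 0,"roll": 0,"fingers": 1},{"x": 4.8,"y": 0,"z": 0,"roll": 0,"fingers": 1}]}}

```text
time: 28.85
eef_pos: [0.5447, 0.0982, 0.1205]
ee_rot: [0.681, 0.732, -0.0, 0.0]
wrist_force: [1.2, -2.9, -0.1]
gripper_width: 0.005
```

```bash
python3 - <<'E'
from h import *
go(540.3+.0729*49.5,152.5-.9973*49.5,120.5,4.2)
E
```

```text
t 28.85 pos [544.7  98.2 120.5] yawY 4.17 tilt [-0.0001 -0.0008] F [ 1.15 -2.89 -0.1 ] M [-0.713 -0.172 -0.021] w 0.005
delta tool [ 5.  -0.4  0. ] roll -0.0006
```

>>> {"fn": "move_arm", "kwargs": {"deltas": [{"x": 1.2,"y": 0,"z": 0,"roll": 0,"fingers": 1},{"x": 2.4,"y": 0,"z": 0,"roll": 0,"fingers": 1},{"x": 3.6,"y": 0,"z": 0,"roll": 0,"fingers": 1}]}}

```text
time: 29.22
eef_pos: [0.5444, 0.1004, 0.1204]
ee_rot: [0.681, 0.732, -0.001, 0.001]
wrist_force: [0.8, -7.0, 0.0]
gripper_width: 0.005
```

>>> {"fn": "move_arm", "kwargs": {"deltas": [{"x": 0.8,"y": 0,"z": 0,"roll": 0,"fingers": 1},{"x": 1.6,"y": 0,"z": 0,"roll": 0,"fingers": 1},{"x": 2.4,"y": 0,"z": 0,"roll": 0,"fingers": 1}]}}

```text
time: 29.6
eef_pos: [0.5444, 0.1006, 0.1202]
ee_rot: [0.682, 0.732, -0.002, 0.001]
wrist_force: [-0.2, -11.4, 0.4]
gripper_width: 0.005
```

```bash
python3 - <<'E'
from h import *
go(540.3+.0729*49.5,152.5-.9973*49.5,120.5,4.2)
E
```

```text
t 29.6 pos [544.4 100.6 120.2] yawY 4.05 tilt [-0.0008 -0.0051] F [ -0.19 -11.4    0.44] M [-2.681 -0.307 -0.006] w 0.005
delta tool [ 2.5 -0.3 -0.3] roll -0.0026
```

Position stuck at 11 N: end stop. Retreating and checking.

>>> {"fn": "move_arm", "kwargs": {"deltas": [{"x": -5,"y": 0,"z": 0,"roll": 0,"fingers": 1},{"x": -15,"y": 0,"z": -10,"roll": 0,"fingers": 1},{"x": -20,"y": 0,"z": -40,"roll": 0,"fingers": 1},{"x": -50,"y": 0,"z": -80,"roll": 0,"fingers": 1},{"x": -100,"y": 0,"z": -100,"roll": 0,"fingers": 1}]}}

```text
time: 30.22
eef_pos: [0.5528, 0.0072, 0.2239]
ee_rot: [0.679, 0.734, 0.002, 0.001]
wrist_force: [-0.2, -0.5, -0.4]
gripper_width: 0.004
```

>>> {"fn": "move_arm", "kwargs": {"deltas": [{"x": -50,"y": 0,"z": 0,"roll": 0,"fingers": 1},{"x": -100,"y": 0,"z": 0,"roll": 0,"fingers": 1},{"x": -150,"y": 0,"z": 0,"roll": 0,"fingers": 1},{"x": -200,"y": 0,"z": 0,"roll": 0,"fingers": 1},{"x": -200,"y": 0,"z": 0,"roll": 0,"fingers": 1}]}}

```text
time: 30.85
eef_pos: [0.5659, -0.1991, 0.2208]
ee_rot: [0.683, 0.73, 0.0, 0.0]
wrist_force: [0.5, 0.3, 0.5]
gripper_width: 0.004
```

```bash
python3 - <<'E'
from h import *
np.set_printoptions(precision=4,suppress=True)
go(540.3,152.5,120.5,4.2)
p=vision.snapshot("side"); W=world(p)
q=vision.snapshot("top"); V=world(q)
im=np.zeros((560,780,3),np.uint8); im[:550,:400]=cv2.resize(p["frame"][85:195,245:325],None,fx=5,fy=5,interpolation=2)
im[:360,400:780]=cv2.resize(q["frame"][180:270,180:275],None,fx=4,fy=4,interpolation=2)
cv2.imwrite("pics/s8.png",im[...,::-1])
c,s=np.cos(.073),np.sin(.073)
for n,w in(("side",W),("top",V)):
    d=w-[.5403,.1525,0]; X=d[...,0]*c+d[...,1]*s; Y=-d[...,0]*s+d[...,1]*c; Z=w[...,2]
    for lo in np.arange(.13,.185,.01):
        for l,m in (("R",(Y<-.023)),("mid",abs(Y)<.023),("L",Y>.023)):
            k=m&(abs(X)<.012)&(abs(Y)<.115)&(Z>lo)&(Z<=lo+.01)
            if k.sum()>2: print(n,round(lo,2),l,k.sum(),"Y",Y[k].min().round(4),Y[k].mean().round(4),Y[k].max().round(4),"Zmean",Z[k].mean().round(4))
    for l,m in(("gripL",(Y>.002)&(Y<.018)),("gripR",(Y<-.002)&(Y>-.018))):
        k=m&(abs(X+.002)<.004)&(Z>.12)&(Z<.15); 
        if k.sum()>2: print(n,l,k.sum(),"Zmed",np.median(Z[k]))
    # plate top edge z left/right (|Y| 24..42)
    for l,m in(("plateL",(Y>.025)&(Y<.042)),("plateR",(Y<-.025)&(Y>-.042))):
        k=m&(abs(X)<.005)&(Z>.095)&(Z<.125)
        if k.sum()>2: print(n,l,k.sum(),"Zmed",np.median(Z[k]).round(4),Z[k].max().round(4))
E
```

```text
t 30.85 pos [ 565.9 -199.1  220.8] yawY 3.78 tilt [ 0.0008 -0.0005] F [0.48 0.32 0.48] M [ 0.028 -0.112  0.021] w 0.004
delta tool [352.6  -2.4 100.1] roll -0.0073
top 0.13 R 27 Y -0.0635 -0.0575 -0.0517 Zmean 0.1351
top 0.13 mid 66 Y -0.0214 -0.0005 0.0215 Zmean 0.1378
top 0.13 L 14 Y 0.0555 0.0587 0.0619 Zmean 0.1349
top 0.14 R 25 Y -0.0546 -0.051 -0.0451 Zmean 0.1444
top 0.14 mid 60 Y -0.021 -0.0005 0.0205 Zmean 0.1415
top 0.14 L 13 Y 0.0493 0.0524 0.0555 Zmean 0.145
top 0.15 R 31 Y -0.0492 -0.0442 -0.0376 Zmean 0.1557
top 0.15 L 17 Y 0.0415 0.046 0.0492 Zmean 0.1541
top 0.16 R 27 Y -0.041 -0.0362 -0.0278 Zmean 0.1661
top 0.16 L 25 Y 0.0286 0.0358 0.0427 Zmean 0.1663
top 0.17 R 20 Y -0.0358 -0.0321 -0.0277 Zmean 0.1712
top 0.17 L 18 Y 0.0279 0.032 0.035 Zmean 0.1712
top gripL 29 Zmed 0.14063466108411327
top gripR 27 Zmed 0.13920853054357013
top plateL 17 Zmed 0.1141 0.1172
```

View pics/s8.png

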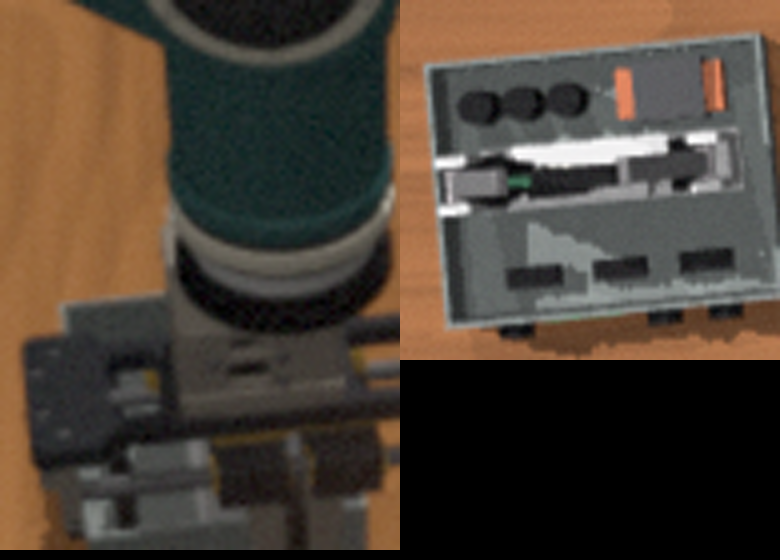

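Both paddles lean in symmetrically (tips at Y ±28–36 mm, z 0.171), and the grip top has dropped from about 0.143 to about 0.140. The arm is clear, so I'm handing in.

```bash
python3 -c "
from h import *
print(ticket.finish_job(), bot.get_obs()['time'])"
```

```text
the job is handed in; nothing more can be done
the job is handed in; nothing more can be done
```

The control card is in the welder unit with both ejector levers pushed fully home. I handed the job in with the robot clock at about 31 s and the arm clear of everything; no verdict was reported.

**What I did**
- **Pick-up:** I took the card by its grip and lifted it out of the wooden block.
- **Insertion:** The card went down the guides with only small side forces. It touched the connectors at under 10 mm/s with about 5 N, and I let go there.
- **Levers:** I pushed the left lever, then the right, inwards with the shut fingers. Each stopped at its end stop, where I held about 10–11 N.

**Last checks**
- **Levers:** The final top view shows both paddles leaning inwards symmetrically, with tips 28–36 mm either side of the frame centre and about 171 mm up. That matches both levers being closed.
- **Card depth:** The grip top dropped from about 143 mm to 139–141 mm. Fully seated should read about 138.5 mm, so this fits within the roughly 1–2 mm camera error, but it is not an exact depth check. The arm blocked the final side view.

**What disagreed**
- **Finger height:** The reported tool height was about 37 mm below where the cameras showed the fingertips. My first grasp closed on air above the card and touched nothing. I corrected for the offset from then on, and the later contacts agreed with the correction.
- **Right lever force:** It needed less force than the left for most of its travel (about 3 N against 5–6 N), and its end stop came about 2.5 mm off symmetric. I put this down to an error of about 1 mm in my estimate of the unit's centre.
- **Card lean:** After I let go, the grip read about 2 mm forward of the frame centre. I took this as play in the guides.

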